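# Restock the slant-back stand from the gravity roller lane

### The job

Restock the slanted counter stand with two cartons from the lower roller lane of the flow rack. Lift the lowest carton out over the end stop, let the next roll down to the stop, and set the carton flat on the stand, centred, and ease it back until its end bears flush against the backstop; then do the same with the carton that has rolled down, stacking it squarely on the first and eased back to bear against the backstop too, so that the last one finishes at the stop. Set the cartons down rather than dropping them, do not ram the backstop, and leave everything else on the bench where it is.

Things in the scene. Friction and masses are not known exactly. Their poses are not given: they have to be found in the camera images.
- box1_c (a point): Centre of the first plain cardboard carton, the lowest in the roller lane, against its end stop. All three cartons are alike: 100 mm long (own x, along the lane), 62 mm wide (own y, across it), 44 mm high (own z, square to the rollers), 0.22 to 0.42 kg, firm enough for a 25 N grip. They do not slide by themselves on the stand or on one another.
- box2_c (a point): Centre of the second carton, same size and axes, end to end against the first, further up the lane. It rolls down to the stop by itself, within about 1 s, once the one in front is lifted out.
- box3_c (a point): Centre of the third carton, same size and axes, end to end behind the second.
- lane_stop (a point): Foot of the roller lane's end stop: where the roller-top plane meets the stop's inner face, on the lane's middle line, 75 mm above the bench. x points up the lane (15 degrees above level), y to the left looking up the lane, z square to the rollers. The stop plate, 78 mm wide, 5 mm thick, stands 14 mm above the rollers. For 118 mm from the stop the lane's sides are open. The rack is fixed.
- lane_beam (a point): Lower edge, mid-width, of the front beam of the rack's upper tier; same axes as lane_stop, at its x = 80, z = 74 mm. The beam is 132 mm wide, 40 mm high in z; behind it a tray holds fixed white packs (not for this job) up to 73 mm above this point. It overhangs the lowest carton by 20 mm: a hand must lean back 25 to 35 degrees over the stop, and the carton, raised 20 mm, be drawn out forwards before it goes up.
- stand_corner (a point): Point on the middle line of the sloping base of the fixed grey sheet-steel counter stand, near its low end, 60 mm above the bench. x points up the base (20 degrees above level, away from the robot), y to the left looking up the slope, z square to the base. The base reaches from x = -16 to 116 mm, 92 mm wide, no side walls. A lower carton in place has its centre at z = 22 mm, one on top of it at z = 66 mm.
- bracket: Slotted bracket at the low end of the stand; origin and axes as stand_corner. It carries the backstop, an upright plate (92 mm wide, 66 mm high along z, 3 mm thick, facing up the slope) that two thumbscrews clamp for other carton lengths: its face may stand anywhere from x = -12 to +8 mm. The setting is not given: feel for it. It stays put; bear on it with well under 25 N.
- spool: A wooden reel of twine standing on end, 72 mm across the flanges and 72 mm tall; origin at the centre of its underside. Not part of the job.
- heel: A loose black rubber shoe heel, D-shaped, about 76 x 66 mm and 30 mm thick, flat on the bench; origin at the centre of its underside. Not part of the job.
- shoe_brush: A shoe brush, wooden back up, 160 x 55 x 42 mm; origin at the centre of its underside. Not part of the job.
- glue_tin: A white rectangular glue tin, 105 x 62 mm and 130 mm tall with an 18 mm cap; origin at the centre of its underside. Not part of the job.
- spray_can: A spray can, 54 mm across and 160 mm tall, upright; origin at the centre of its underside. Not part of the job.
- hammer: A hammer 240 mm long lying on the bench; origin under its middle. Not part of the job.
Mind the look-alikes: they are no part of the job. Leave any green or turquoise look-alike of the part that bears box1_c alone. What is shaped like the part that bears stand_corner but yellow is not meant.

How it is judged (in metres and radians):
On the way, in this order (a step that is already met when the one before it is completed fails the run):
1. the first carton is lifted out of the lane and the second has rolled down to the stop (distance between box1_c and lane_stop above 0.12 m and x of box2_c in the frame of lane_stop between 0.046 and 0.056 m and z of box2_c in the frame of lane_stop between 0.017 and 0.027 m and y of box2_c in the frame of lane_stop between -0.008 and 0.008 m and linear speed of box2 below 0.03 m/s), for 0.1 s.
2. the first carton, level with the stand's base and close over it, is eased back until it bears on the backstop (contact force between box1 and bracket above 0.3 N and x of box1_c in the frame of stand_corner between 0.033 and 0.063 m and y of box1_c in the frame of stand_corner between -0.012 and 0.012 m and z of box1_c in the frame of stand_corner between 0.018 and 0.034 m and angle between the z axis of box1_c and the z axis of stand_corner, either way round below 0.07 rad and angle between the x axis of box1_c and the x axis of stand_corner, either way round below 0.07 rad), for 0.05 s.
3. the first carton lies flat on the stand, let go (x of box1_c in the frame of stand_corner between 0.033 and 0.063 m and y of box1_c in the frame of stand_corner between -0.012 and 0.012 m and z of box1_c in the frame of stand_corner between 0.018 and 0.026 m and angle between the z axis of box1_c and the z axis of stand_corner, either way round below 0.07 rad and angle between the x axis of box1_c and the x axis of stand_corner, either way round below 0.07 rad and linear speed of box1 below 0.02 m/s and contact force between the fingers and box1 below 0.1 N), for 0.2 s.
4. the second carton is lifted out of the lane and the third has rolled down to the stop (distance between box2_c and lane_stop above 0.12 m and x of box3_c in the frame of lane_stop between 0.046 and 0.056 m and z of box3_c in the frame of lane_stop between 0.017 and 0.027 m and y of box3_c in the frame of lane_stop between -0.008 and 0.008 m and linear speed of box3 below 0.03 m/s), for 0.1 s.
5. the second carton, close over or on the first, is eased back until it bears on the backstop (contact force between box2 and bracket above 0.3 N and x of box2_c in the frame of stand_corner between 0.033 and 0.063 m and y of box2_c in the frame of stand_corner between -0.012 and 0.012 m and z of box2_c in the frame of stand_corner between 0.062 and 0.078 m and angle between the z axis of box2_c and the z axis of stand_corner, either way round below 0.07 rad and angle between the x axis of box2_c and the x axis of stand_corner, either way round below 0.07 rad), for 0.05 s.
At the end, for the whole second after the job is handed in: First carton flat on the stand, second flat on it: each centred within 12 mm, square within 4 degrees, within 4 mm of its resting height, their ends at the backstop level within 4 mm, let go and at rest; the third rests in the lane within 6 mm of the stop (all of step 3 and x of box2_c in the frame of stand_corner between 0.033 and 0.063 m and y of box2_c in the frame of stand_corner between -0.012 and 0.012 m and z of box2_c in the frame of stand_corner between 0.062 and 0.07 m and angle between the z axis of box2_c and the z axis of stand_corner, either way round below 0.07 rad and angle between the x axis of box2_c and the x axis of stand_corner, either way round below 0.07 rad and linear speed of box2 below 0.02 m/s and contact force between the fingers and box2 below 0.1 N and x of box2_c in the frame of box1_c between -0.004 and 0.004 m and x of box3_c in the frame of lane_stop between 0.046 and 0.056 m and z of box3_c in the frame of lane_stop between 0.017 and 0.027 m and y of box3_c in the frame of lane_stop between -0.008 and 0.008 m and linear speed of box3 below 0.03 m/s); the robot touches nothing.
It fails at once if a bystander (reel, heel, brush, tin, spray can or hammer) is shifted by more than 30 mm (distance of any of spool, heel, shoe_brush, glue_tin, spray_can, hammer from where it was at the start of the episode above 0.03 m).
It fails at once if the first carton is dropped: it moves faster than 0.4 m/s, away from the lane, while no finger touches it (contact force between the fingers and box1 below 0.05 N and distance between box1_c and lane_stop above 0.2 m and linear speed of box1 above 0.4 m/s).
It fails at once if the second carton is dropped: it moves faster than 0.4 m/s, away from the lane, while no finger touches it (contact force between the fingers and box2 below 0.05 N and distance between box2_c and lane_stop above 0.2 m and linear speed of box2 above 0.4 m/s).
It fails at once if a carton is rammed against the backstop with over 25 N (contact force between any of box1, box2 and bracket above 25 N).
It also fails if it takes over 72 s, if anything falls off the work surface, if the arm or the gripper's body presses on something with over 40 N, if the wrist force passes 120 N, or if a joint passes its speed limit or range.

### The arm

A 6-joint arm with a two-finger parallel gripper is mounted at the origin on the work surface. World frame = base frame: x ahead of the robot, y to its left, z up, the work surface at z = 0. Lengths are in m, angles in degrees, forces in N, time in s.
With the tool pointing down it reaches from about 0.4 to 0.825 m from the base axis. Payload 7 kg.
Tool frame: the origin (TCP) lies at the very end of the fingers, on their centre line; the grasp point (between the pads) lies 19 mm behind it (ctrl.hold_point_z is the distance from the TCP to the grasp point, in m); z points along the fingers, y is the line along which they close (so a half turn about z gives the same grasp; the last joint's range is limited). The gripper opens to 88 mm and grips with 3 to 60 N. Pads are 19 mm wide; open, the fingers measure 130 mm over their backs; the gripper's body (78 mm by 193 mm) begins 47 mm behind the grasp point.
Start: joints at [-50.472, 20.546, 0.682, 0, -70.136, -16.507], TCP at [0.264, -0.621, 0.227] pointing down, gripper open.
Joint ranges: [-176.03, 176.03], [-82.01, 121.73], [-58.28, 71.71], [-173.87, 95.51], [-174.79, -0.11], [-173.66, 173.66]. Speed limits (degrees/s): [136.94, 136.94, 172.46, 180, 180, 180].

### API

Orientations are given as [roll, pitch, yaw] about the fixed x, y, z axes, in that order (R = Rz(yaw) Ry(pitch) Rx(roll)).
In Python, from plant import sensors, viewer, workorder, ctrl gives the robot as it stands.
- The arm moves only by the shell command python3 -m pendant 'ROWS'. ROWS is JSON, a list of rows, each a list of 3 entries, a list of its own where there are three numbers: the opening, from -1 (shut) to 1 (fully open), so that 0 is half open, then the shift along the tool's x, y, z in m, then the turn, a rotation vector about the tool's x, y, z in degrees. A call has 1 to 10 rows; each row is the pose to reach, as a shift and turn from the pose commanded when the call began, along the tool's axes at that moment; what a row does not reach only later rows make up. A row lasts 1/12 s, in which the tool goes at most 41.7 mm and 7.16 degrees, less where a joint would pass 70% of its speed; a pose out of reach is approached as far as the arm can. A call with a gripper value outside its range is refused whole. The fingers move at their own pace and stop on an object; the grip force is fixed at half the most. Time passes only in rows, so rows that repeat a pose let the fingers close. It gives the time, the measured TCP pose, the force, the opening and the grip force at its end, in the units of the state.
- sensors.get_obs(): the state, without advancing time (a new reading comes with each control period).
- viewer.snapshot(name): name is "side" or "top" or "wrist"; returns the picture (420x560x3 uint8, red, green, blue); there is no depth.
- viewer.camera_params(name): a dict with "fx", "fy", "cx", "cy" (pixels), "dist" ([k1, k2, p1, p2, k3] as OpenCV has them; the pictures are not rectified), "extrinsics" (4x4, takes a point from world to camera coordinates). Camera axes: x right, y up, looking along -z (the intrinsics and any distortion apply to the point x, -y, -z); pixel columns grow to the right and rows downward; lengths in m; the calibration is good to about 2 mm. A picture is of the moment at which its call begins: read the wrist's pose just before it. camera_params takes no time and is no camera call; for the wrist camera it gives the pose at the moment of the call.
- workorder.close_job(): hands the job in; it is judged then, once.
The state is a dict: "clock": time; "joint_pos": joint angles; "qvel": joint speeds; "tau": joint torques, N m; "tool_pos": TCP position; "orientation": TCP orientation; "force": force on the tool from outside, world axes, zero at the start; "moment": the same for the moment, N m; "opening": finger opening in m; "gripper_force": force on a finger pad.
Only numpy, scipy, OpenCV 4.12 (cv2) and the standard library are available. Lean on these libraries where they do the work, as an engineer would, in place of code of your own. Each camera call takes 0.05 s, during which the arm holds its last target. There are 200 camera calls.

## Working session

There is one attempt and no reset: what is moved stays moved. The work goes in short steps, Python scripts to look and compute and a shell command to move; the robot and the scene stay as the last step left them, time stands still between calls to the robot, and variables do not carry over. Pictures are saved under pics/ and viewed, at most 10 in all, crops included, and the job is handed in when it is done.

```bash
mkdir -p pics; ls; python3 - <<'E'
from plant import sensors, viewer, workorder, ctrl
import cv2
print(sensors.get_obs(), ctrl.hold_point_z)
for n in("side","top"):
    p=viewer.camera_params(n);print(n,p)
    cv2.imwrite(f"pics/{n}0.png",viewer.snapshot(n)[:,:,::-1])
E
```

```text
pics
{'clock': 0.0, 'joint_pos': array([-5.04717539e+01,  2.05932227e+01,  6.33882086e-01, -2.15223793e-02,
       -7.01380967e+01, -1.65077126e+01]), 'qvel': array([ 0.00668548, -0.04206934,  0.01116582, -0.03973469,  0.0684645 ,
       -0.18932211]), 'tau': array([-8.76370486e-04, -5.82722104e+01,  2.93055940e+01,  6.99725971e+00,
        6.77786578e-03, -1.56229330e-04]), 'tool_pos': array([ 0.26375554, -0.62078505,  0.22559895]), 'orientation': array([ 1.79900830e+02, -8.29081939e-03, -1.56986789e+02]), 'force': array([-0.6673659 , -0.93855465, -0.40511069]), 'moment': array([0.0336831 , 0.02889253, 0.01833184]), 'gripper_force': 0.0, 'opening': 0.08747814198350033} 0.0188
side {'fx': 459.4636810159035, 'fy': 459.4636810159035, 'cx': 266.19723107781675, 'cy': 212.69359465050275, 'dist': array([0.02740376, 0.        , 0.        , 0.        , 0.        ]), 'extrinsics': array([[-0.83098483, -0.55624495,  0.00746869,  0.46043849],
       [ 0.39599   , -0.58204074,  0.71022567, -0.25277874],
       [-0.39071235,  0.59314428,  0.70393446, -1.07544739],
       [ 0.        ,  0.        ,  0.        ,  1.        ]])}
top {'fx': 413.2741110736982, 'fy': 413.2741110736982, 'cx': 278.04271632845763, 'cy': 212.64626582374652, 'dist': array([-0.06438608,  0.        ,  0.        ,  0.        ,  0.        ]), 'extrinsics': array([[ 1.62380591e-02, -9.99867776e-01,  8.69156710e-04,
         7.59431489e-02],
       [ 9.97944828e-01,  1.62607088e-02,  6.19815247e-02,
        -5.46822292e-01],
       [-6.19874624e-02, -1.39089218e-04,  9.98076918e-01,
        -1.21312388e+00],
       [ 0.00000000e+00,  0.00000000e+00,  0.00000000e+00,
         1.00000000e+00]])}
```

View pics/side0.png

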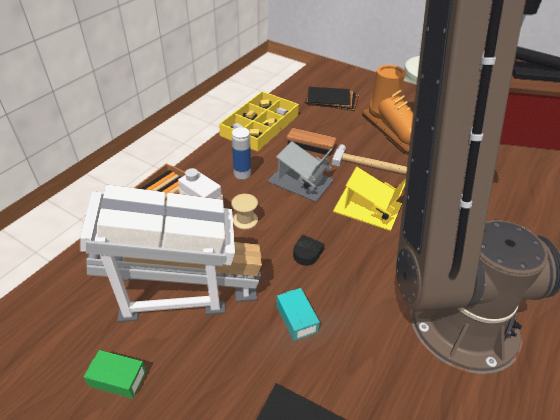

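View pics/top0.png

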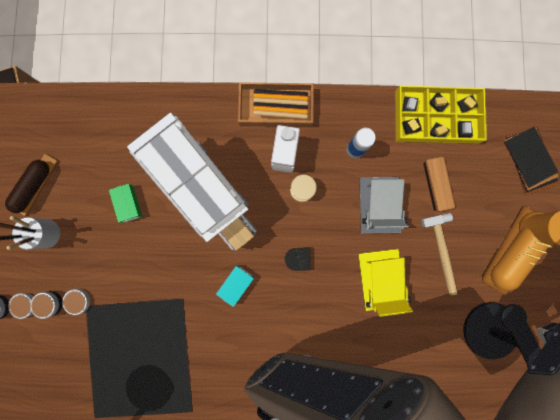

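The side view shows the rack's lowest carton near (240,258) and the grey stand near (303,170). The top view shows the carton at (237,234) and the grey stand at (383,205).

Look-alikes: the turquoise (235,286) and green (125,203) boxes are decoys, and so is the yellow stand (385,282). The brown carton in the lane and the grey stand are the ones meant. I'll confirm this in one enlarged crop.

```bash
python3 - <<'E'
import cv2,numpy as np
t=cv2.imread("pics/top0.png");s=cv2.imread("pics/side0.png")
def crop(im,x,y,w,h,k):
    c=cv2.resize(im[y:y+h,x:x+w],None,fx=k,fy=k,interpolation=cv2.INTER_CUBIC)
    for i in range(x,x+w):
        if i%10==0:cv2.line(c,((i-x)*k,0),((i-x)*k,8),(0,0,255),1);cv2.putText(c,str(i),((i-x)*k,18),0,.33,(0,255,255),1)
    for j in range(y,y+h):
        if j%10==0:cv2.line(c,(0,(j-y)*k),(8,(j-y)*k),(0,0,255),1);cv2.putText(c,str(j),(10,(j-y)*k+4),0,.33,(0,255,255),1)
    return c
A=crop(t,205,200,66,50,6)[:300,:396];B=crop(t,350,170,66,50+14,6)[:300+80,:396]
B=crop(t,350,168,66,70,6);C=crop(s,210,235,66,70,6);D=crop(s,262,135,80,70,5)
def pad(c):
    o=np.zeros((300,400,3),np.uint8);c=c[:300,:400];o[:c.shape[0],:c.shape[1]]=c;return o
A=crop(t,200,205,66,50,6);B=crop(t,350,170,80,75,4+1)
A=crop(t,200,205,66,50,6);B=crop(t,352,172,66,60,5);C=crop(s,205,238,66,62,5)[:300];D=crop(s,264,138,80,60,5)
cv2.imwrite("pics/c1.png",np.vstack([np.hstack([pad(A),pad(B)]),np.hstack([pad(C),pad(D)])]))
E
```

```text
(no output)
```

View pics/c1.png

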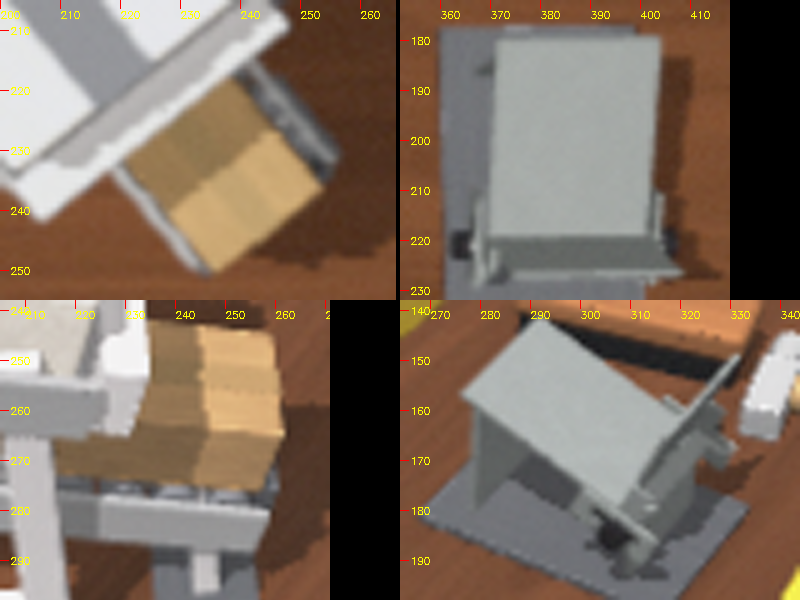

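The brown carton under the rack's beam, with its top front corners at top (235.7,250.3) and (254,236.3), is plain cardboard and in the lane. The grey stand has its far base corners at top (371.6,179.6) and (404,179.2), and side (276.2,157.2) and (292.2,142). Both fit the description.

```bash
cat > h.py <<'E'
import numpy as np,cv2
from scipy.spatial.transform import Rotation as Ro
from plant import sensors,viewer,ctrl
def ray(n,uv,p=None):
    p=p or viewer.camera_params(n);K=np.array([[p['fx'],0,p['cx']],[0,p['fy'],p['cy']],[0,0,1.]])
    u=cv2.undistortPoints(np.array([[uv]],float),K,p['dist'])[0,0]
    E=np.array(p['extrinsics']);R=E[:3,:3];d=R.T@np.array([u[0],-u[1],-1]);return -R.T@E[:3,3],d/np.linalg.norm(d)
def onz(n,uv,z):
    o,d=ray(n,uv);return o+d*(z-o[2])/d[2]
def tri(a,b):
    o1,d1=ray("top",a);o2,d2=ray("side",b)
    s=np.linalg.lstsq(np.c_[d1,-d2],o2-o1,rcond=None)[0];p,q=o1+s[0]*d1,o2+s[1]*d2
    return (p+q)/2,np.linalg.norm(p-q)
E
python3 - <<'E'
from h import *
np.set_printoptions(precision=4,suppress=True)
print("cams",ray("top",(280,210))[0],ray("side",(280,210))[0])
a,b=onz("top",(235.7,250.3),.1175),onz("top",(254,236.3),.1175)
print("box",a,b,np.linalg.norm(a-b))
v=b-a;print("yaw edge",np.degrees(np.arctan2(v[1],v[0])))
print("tri box right corner",[tri((254,236.3),s) for s in((259.8,245),(261.6,264.4))],tri((235.7,250.3),(261.6,264.4)))
L,R=onz("top",(371.6,179.6),.0997),onz("top",(404,179.2),.0997)
print("stand far",L,R,np.linalg.norm(L-R))
print(tri((371.6,179.6),(276.2,157.2)),tri((404,179.2),(292.2,142)))
z=.06
l,r=onz("top",(370.4,219.4),z),onz("top",(401.6,219.4),z);print("near",l,r)
for n,uv in (("spool",(303,188)),):print(n,onz("top",uv,.072))
print("heel",onz("top",(298,259),.03),"can",onz("top",(362,143),.16),"turq",onz("top",(235,286),.04),"tin",onz("top",(285,148),.13))
E
```

```text
cams [0.4693 0.0847 1.2446] [0.0625 0.7469 0.9331]
box [0.4348 0.1983 0.1175] [0.4737 0.1492 0.1175] 0.06259938006255339
yaw edge -51.61154515634432
tri box right corner [(array([0.4735, 0.1498, 0.1061]), np.float64(0.0005175162542217234)), (array([0.4709, 0.1519, 0.0371]), np.float64(0.007297219084712039))] (array([0.4345, 0.199 , 0.1105]), np.float64(6.25105117666046e-05))
stand far [ 0.6374 -0.1757  0.0997] [ 0.6402 -0.2674  0.0997] 0.09177755654864093
(array([ 0.6391, -0.1789,  0.086 ]), np.float64(0.0006133430957148487)) (array([ 0.6416, -0.2728,  0.0839]), np.float64(0.0023010128340062736))
near [ 0.5277 -0.1814  0.06  ] [ 0.5291 -0.2721  0.06  ]
spool [0.6137 0.0147 0.072 ]
heel [0.4097 0.0242 0.03  ] can [ 0.7266 -0.1363  0.16  ] turq [0.3292 0.206  0.04  ] tin [0.7158 0.0687 0.13  ]
```

```bash
cat >> h.py <<'E'
def pose():
    s=sensors.get_obs();return np.array(s['tool_pos']),Ro.from_euler('xyz',s['orientation'],degrees=True)
def rel(p0,R0,p1,R1):
    d=R0.inv().apply(np.array(p1)-p0);r=(R0.inv()*R1).as_rotvec(degrees=True);return np.round(d,4),np.round(r,2)
def Rt(zt,yt):  # tool z dir, approx tool y dir
    z=np.array(zt,float);z/=np.linalg.norm(z);x=np.cross(yt,z);x/=np.linalg.norm(x);return Ro.from_matrix(np.c_[x,np.cross(z,x),z])
E
python3 - <<'E'
from h import *
np.set_printoptions(precision=4,suppress=True)
print([a for a in dir(ctrl) if a[0]!='_'])
p,R=pose();E=viewer.camera_params("wrist")['extrinsics'];E=np.array(E)
print("cam in tool",R.inv().apply(-E[:3,:3].T@E[:3,3]-p),"look",R.inv().apply(-E[2,:3]))
print(rel(p,R,[.56,-.22,.36],Ro.from_euler('xyz',[180,0,-178],degrees=True)))
E
```

```text
['PlanningError', 'hold_point_z']
cam in tool [ 0.0647  0.0004 -0.1571] look [-0.2456 -0.0011  0.9694]
(array([-0.4293,  0.2533, -0.134 ]), array([ 0.08, -0.02, 21.02]))
```

```bash
python3 -m pendant '[[1,[0,0,-0.04],[0,0,0]],[1,[0,0,-0.08],[0,0,0]],[1,[0,0,-0.12],[0,0,5]],[1,[-0.43,0.253,-0.134],[0,0,21]],[1,[-0.43,0.253,-0.134],[0,0,21]],[1,[-0.43,0.253,-0.134],[0,0,21]],[1,[-0.43,0.253,-0.134],[0,0,21]],[1,[-0.43,0.253,-0.134],[0,0,21]],[1,[-0.43,0.253,-0.134],[0,0,21]],[1,[-0.43,0.253,-0.134],[0,0,21]]]'; python3 - <<'E'
from h import *
p,R=pose();print(rel(p,R,[.56,-.22,.36],Ro.from_euler('xyz',[180,0,-178],degrees=True)))
E
```

```text
clock: 0.93
tool_pos: [0.4362, -0.3875, 0.3546]
orientation: [180.0, -0.0, -178.0]
force: [1.1, -1.4, -0.2]
opening: 0.088
gripper_force: 0.0
(array([-0.1296,  0.163 , -0.0054]), array([ 0.01, -0.01,  0.01]))
```

```bash
python3 -m pendant '[[1,[-0.13,0.163,-0.005],[0,0,0]],[1,[-0.13,0.163,-0.005],[0,0,0]],[1,[-0.13,0.163,-0.005],[0,0,0]],[1,[-0.13,0.163,-0.005],[0,0,0]],[1,[-0.13,0.163,-0.005],[0,0,0]],[1,[-0.13,0.163,-0.005],[0,0,0]],[1,[-0.13,0.163,-0.005],[0,0,0]],[1,[-0.13,0.163,-0.005],[0,0,0]],[1,[-0.13,0.163,-0.005],[0,0,0]]]'; python3 - <<'E'
from h import *
import json
p=viewer.camera_params("wrist");im=viewer.snapshot("wrist")[:,:,::-1]
json.dump({k:np.array(v).tolist() for k,v in p.items()},open("w1.json","w"))
cv2.imwrite("pics/w1.png",im);im=im.copy()
def crop(im,k=1.4):
    c=cv2.resize(im,None,fx=k,fy=k)
    for i in range(0,560,20):cv2.putText(c,str(i),(int(i*k),10),0,.3,(0,255,255),1);cv2.line(c,(int(i*k),10),(int(i*k),16),(0,0,255),1)
    for i in range(20,420,20):cv2.putText(c,str(i),(0,int(i*k)+4),0,.3,(0,255,255),1)
    return c
cv2.imwrite("pics/w1g.png",crop(im))
q,R=pose();print(q)
print(rel(q,R,[.56,-.22,.36],Ro.from_euler('xyz',[180,0,-178],degrees=True)))
E
```

```text
clock: 1.68
tool_pos: [0.5593, -0.2225, 0.3595]
orientation: [-180.0, -0.0, -178.0]
force: [0.3, -0.9, 0.5]
opening: 0.0879
gripper_force: 0.0
[ 0.55914637 -0.22275818  0.35968725]
(array([-0.0009,  0.0027, -0.0003]), array([-0.  , -0.01, -0.05]))
```

View pics/w1g.png

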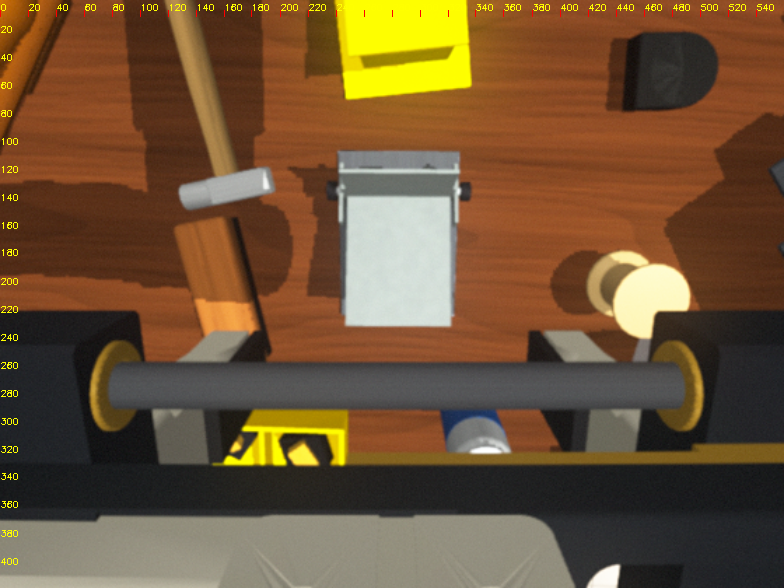

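The wrist view shows the grey stand's base spanning about (247,140)-(322,232) and the backstop's top edge at row ~121. I'll measure the edges.

```bash
python3 - <<'E'
from h import *
import json
np.set_printoptions(precision=4,suppress=True)
P=json.load(open("w1.json"));im=cv2.imread("pics/w1.png")
g=cv2.GaussianBlur(cv2.cvtColor(im,cv2.COLOR_BGR2GRAY),(3,3),0)
m=((g>165)).astype(np.uint8);m[:136]=0;m[236:]=0;m[:,:235]=0;m[:,335:]=0
print(g[225:240,285],g[180,240:252],g[180,316:332],g[115:145,285])
L=[];Rr=[]
for r in range(148,228,4):
    c=np.where(m[r])[0];L.append((c.min(),r));Rr.append((c.max()+1,r))
B=[(c,np.where(m[:,c])[0].max()+1) for c in range(252,318,4)]
T=[(c,np.where(m[:,c])[0].min()) for c in range(252,318,4)]
print("L",L[0],L[-1],"R",Rr[0],Rr[-1],"B",B[0],B[-1],"T",T[0],T[-1])
def fl(pts,v):  # fit
    return np.array(pts,float)
def line(pts):
    vx,vy,x,y=cv2.fitLine(np.array(pts,np.float32),cv2.DIST_HUBER,0,.01,.01).ravel();return np.cross([x,y,1],[x+vx,y+vy,1])
def X(a,b):
    q=np.cross(line(a),line(b));return q[:2]/q[2]
def onz2(uv,z):
    o,d=ray("",uv,P);return o+d*(z-o[2])/d[2]
fl_,fr=X(B,L)-.5,X(B,Rr)-.5;nl,nr=X(T,L)-.5,X(T,Rr)-.5
print(fl_,fr,nl,nr)
a,b=onz2(fl_,.0997),onz2(fr,.0997);print("far",a,b,np.linalg.norm(a-b),(a+b)/2)
for xf in(-.01,0,.008):
    c,d=onz2(nl,.06+xf*.342),onz2(nr,.06+xf*.342)
    mid=(a+b)/2-(c+d)/2;print("near",xf,c,d,np.linalg.norm(c-d),"yaw",np.degrees(np.arctan2(mid[1],mid[0])),"xf from far",.116-np.linalg.norm(mid[:2])/np.cos(np.radians(20)))
e=a-b;print("yaw far edge",np.degrees(np.arctan2(-e[0],e[1])))
t1,t2=onz2((242,121.5),.122),onz2((328.6,121.5),.122);print("bs top",t1,t2,np.linalg.norm(t1-t2))
E
```

```text
[219 219 219 220 220 221 216 187 138 104  95  95  95  95  96] [ 67  68  72  76  79  85 110 156 196 214 217 216] [217 217 216 216 208 187 160 141 130 119 107 101  99  99  98  99] [136 136 136 136 143 169 199 204 177 137 112 107 107 108 108 109 109 109
 108 108 108 108 108 113 136 173 203 215 217 218]
L (np.int64(242), 148) (np.int64(247), 224) R (np.int64(327), 148) (np.int64(323), 224) B (252, np.int64(233)) (316, np.int64(233)) T (252, np.int64(140)) (316, np.int64(141))
[246.2754 232.5   ] [321.5 232.5] [248.1112 139.1794] [321.5    140.7083]Traceback (most recent call last):
  File "<stdin>", line 24, in <module>
  File "<stdin>", line 21, in onz2
  File "h.py", line 6, in ray
    u=cv2.undistortPoints(np.array([[uv]],float),K,p['dist'])[0,0]
      ~~~~~~~~~~~~~~~~~~~^^^^^^^^^^^^^^^^^^^^^^^^^^^^^^^^^^^^
cv2.error: OpenCV(4.12.0) :-1: error: (-5:Bad argument) in function 'undistortPoints'
> Overload resolution failed:
>  - distCoeffs is not a numpy array, neither a scalar
>  - Expected Ptr<cv::UMat> for argument 'distCoeffs'
```

```bash
sed -i "s/K,p\['dist'\])/K,np.array(p['dist'],float))/" h.py; python3 - <<'E'
from h import *
import json
np.set_printoptions(precision=4,suppress=True)
P=json.load(open("w1.json"))
def onz2(uv,z):
    o,d=ray("",uv,P);return o+d*(z-o[2])/d[2]
a,b=onz2((246.3,232.5),.0997),onz2((321.8,232.5),.0997);print("far",a,b,np.linalg.norm(a-b),(a+b)/2)
e=a-b;print("yaw far edge",np.degrees(np.arctan2(-e[0],e[1])))
for xf in(-.01,0,.008):
    c,d=onz2((247.6,139.8),.06+xf*.342),onz2((321.5,139.8),.06+xf*.342)
    mid=(a+b)/2-(c+d)/2;print("near",xf,c,d,np.linalg.norm(c-d),"yaw",np.degrees(np.arctan2(mid[1],mid[0])),"xf from far",.116-np.linalg.norm(mid[:2])/np.cos(np.radians(20)))
t1,t2=onz2((242,121),.122),onz2((328.6,121),.122);print("bs top",t1,t2,np.linalg.norm(t1-t2),(t1+t2)/2)
pk=np.array([.4632,.1809,.075]);ps=38.4
def lane(yaw,lp,gx,gz,lean):
    y=np.radians(yaw);u=np.array([np.cos(y),np.sin(y),0]);l=np.array([-np.sin(y),np.cos(y),0]);k=np.array([0,0,1.])
    c,s=np.cos(np.radians(15)),np.sin(np.radians(15));x=u*c+k*s;z=k*c-u*s
    t=np.radians(lean);zt=x*np.sin(t)-z*np.cos(t);R=Rt(zt,l if Rt(zt,l).as_matrix()[:2,0]@u[:2]<0 else -l)
    return lp+x*gx+z*gz+zt*ctrl.hold_point_z,R
q,R=pose()
pt,Rg=lane(ps,pk,-.03,.13,28)
print(pt,Rg.as_euler('xyz',degrees=True),rel(q,R,pt,Rg))
E
```

```text
far [ 0.6396 -0.264   0.0997] [ 0.6365 -0.1718  0.0997] 0.09223833209841059 [ 0.638  -0.2179  0.0997]
yaw far edge -178.0291434077903
near -0.01 [ 0.531  -0.2676  0.0566] [ 0.5278 -0.1743  0.0566] 0.09342901767587002 yaw 1.6122514726331214 xf from far 0.00037562830783238743
near 0 [ 0.5308 -0.2673  0.06  ] [ 0.5276 -0.1746  0.06  ] 0.0927344711762746 yaw 1.6200895583914918 xf from far 9.839425467245144e-05
near 0.008 [ 0.5305 -0.2671  0.0627] [ 0.5274 -0.1749  0.0627] 0.09217883397659829 yaw 1.626333080593826 xf from far -0.0001233945428412292
bs top [ 0.5061 -0.2676  0.122 ] [ 0.5029 -0.1749  0.122 ] 0.0927800929296346 [ 0.5045 -0.2213  0.122 ]
[0.4242 0.15   0.1791] [-180.    43.  -141.6] (array([0.1222, 0.3771, 0.1806]), array([-13.67, -41.52, -34.7 ]))
```

```bash
python3 - <<'E'
from h import *
q,R=pose();print(rel(q,R,[.43,.15,.35],Ro.from_euler('xyz',[180,0,-141.6],degrees=True)))
E
```

```text
(array([0.1164, 0.3769, 0.0097]), array([ 0.000e+00, -1.000e-02, -3.645e+01]))
```

```bash
python3 -m pendant '[[1,[0.116,0.377,0.01],[0,0,-36.4]],[1,[0.116,0.377,0.01],[0,0,-36.4]],[1,[0.116,0.377,0.01],[0,0,-36.4]],[1,[0.116,0.377,0.01],[0,0,-36.4]],[1,[0.116,0.377,0.01],[0,0,-36.4]],[1,[0.116,0.377,0.01],[0,0,-36.4]],[1,[0.116,0.377,0.01],[0,0,-36.4]],[1,[0.116,0.377,0.01],[0,0,-36.4]],[1,[0.116,0.377,0.01],[0,0,-36.4]],[1,[0.116,0.377,0.01],[0,0,-36.4]]]';python3 -m pendant '[[1,[0,0,0],[0,0,0]],[1,[0,0,0],[0,0,0]],[1,[0,0,0],[0,0,0]]]'; python3 - <<'E'
from h import *
import json
p=viewer.camera_params("wrist");im=viewer.snapshot("wrist")[:,:,::-1]
json.dump({k:np.array(v).tolist() for k,v in p.items()},open("w2.json","w"))
cv2.imwrite("pics/w2.png",im)
k=3;x,y,w,h=150,40,260,195
c=cv2.resize(im[y:y+h,x:x+w],None,fx=k,fy=k,interpolation=cv2.INTER_CUBIC)
for i in range(x,x+w,10):cv2.putText(c,str(i),((i-x)*k,10),0,.3,(0,255,255),1);cv2.line(c,((i-x)*k,10),((i-x)*k,16),(0,0,255),1)
for i in range(y+10,y+h,10):cv2.putText(c,str(i),(0,(i-y)*k+4),0,.3,(0,255,255),1)
cv2.imwrite("pics/w2g.png",c)
E
```

```text
clock: 2.57
tool_pos: [0.4292, 0.1527, 0.3501]
orientation: [180.0, 0.1, -141.6]
force: [-0.1, 0.6, -0.4]
opening: 0.0878
gripper_force: 0.0
clock: 2.82
tool_pos: [0.4307, 0.1499, 0.3499]
orientation: [-180.0, 0.0, -141.6]
force: [-0.3, -0.4, 0.2]
opening: 0.088
gripper_force: 0.0
```

View pics/w2g.png

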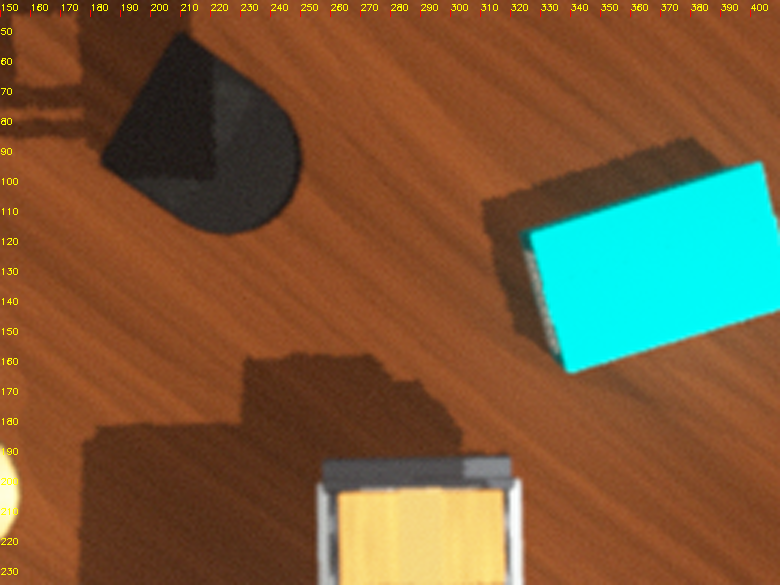

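The wrist view shows the carton's top front edge at (262.7,203.3)-(318.3,202.3), behind the dark stop plate.

```bash
cat >> h.py <<'E'
def frame(pt,yaw,sl):
    y=np.radians(yaw);u=np.array([np.cos(y),np.sin(y),0]);l=np.array([-np.sin(y),np.cos(y),0]);k=np.array([0,0,1.])
    c,s=np.cos(np.radians(sl)),np.sin(np.radians(sl));return np.array(pt,float),np.c_[u*c+k*s,l,k*c-u*s]
def tgt(F,g,lean,sy):
    "TCP pose with grasp point at g in frame F, hand leaning towards -x by lean deg, tool y = sy*frame y"
    o,A=F;t=np.radians(lean);zt=A@[np.sin(t),0,-np.cos(t)]
    return o+A@np.array(g,float)+zt*ctrl.hold_point_z,Rt(zt,sy*A[:,1])
E
python3 - <<'E'
from h import *
import json
np.set_printoptions(precision=4,suppress=True)
P=json.load(open("w2.json"));im=cv2.imread("pics/w2.png").astype(int)
def onz2(uv,z):
    o,d=ray("",uv,P);return o+d*(z-o[2])/d[2]
print("row prof",im[215,252:332,2][:20],im[215,312:330,2],"col",im[195:210,268,2],im[195:210,312,2])
a,b=onz2((262.2,203),.1175),onz2((317.8,202.2),.1175);m=(a+b)/2
e=a-b;print(a,b,m,np.linalg.norm(e),"yaw",np.degrees(np.arctan2(e[0],-e[1])))
s1,s2=onz2((257.7,201),.0885),onz2((320.5,201),.0885);print("stop",s1,s2,np.linalg.norm(s1-s2),(s1+s2)/2, np.degrees(np.arctan2((s1-s2)[0],-(s1-s2)[1])))
E
```

```text
row prof [ 88  92  97 111 162 189 185 162 147 134 157 231 247 247 244 246 248 250
 250 248] [249 249 247 248 249 240 202 187 236 248 248 225 171 152 148 145 147 152] col [ 81  83  81  82  77  78  81  87 145 226 248 249 248 248 248] [136 137 134 123 111 106  99 120 202 246 248 248 247 247 247]
[0.4725 0.1532 0.1175] [0.4333 0.2013 0.1175] [0.4529 0.1773 0.1175] 0.062097880570293765 yaw 39.21348120638297
stop [0.4808 0.1507 0.0885] [0.4341 0.2098 0.0885] 0.07527694736698816 [0.4574 0.1802 0.0885] 38.36269146837635
```

```bash
cat >> h.py <<'E'
LANE=frame([.4621,.1837,.075],38.8,15)
STAND=frame([.529,-.222,.06],1.8,20)
E
python3 - <<'E'
from h import *
q,R=pose();R=Ro.from_euler('xyz',[180,0,-141.6],degrees=True)
for sy in(1,-1):
    print(rel(q,R,*tgt(LANE,[-.009,0,.132],28,sy)))
print(sensors.get_obs()['joint_pos'])
E
```

```text
(array([-0.0156,  0.0071,  0.1634]), array([ -0.15, -43.  ,  -0.38]))
(array([-0.0156,  0.0071,  0.1634]), array([-65.83,   0.23, 167.13]))
[ 4.40291433e+01 -4.23653145e+00 -1.30356172e+01  9.79033913e-03
 -8.11896205e+01 -9.56963355e+01]
```

```bash
python3 -m pendant '[[1,[-0.0156,0.007,0.03],[0,-7,0]],[1,[-0.0156,0.007,0.06],[-0.1,-14,-0.1]],[1,[-0.0156,0.007,0.09],[-0.1,-21,-0.2]],[1,[-0.0156,0.007,0.12],[-0.1,-28,-0.3]],[1,[-0.0156,0.007,0.14],[-0.1,-35,-0.3]],[1,[-0.0156,0.0071,0.1634],[-0.1,-42,-0.4]],[1,[-0.0156,0.0071,0.1634],[-0.1,-43,-0.4]],[1,[-0.0156,0.0071,0.1634],[-0.1,-43,-0.4]],[1,[-0.0156,0.0071,0.1634],[-0.1,-43,-0.4]],[1,[-0.0156,0.0071,0.1634],[-0.1,-43,-0.4]]]'; python3 - <<'E'
from h import *
q,R=pose();print(rel(q,R,*tgt(LANE,[-.009,0,.132],28,1)),rel(q,R,*tgt(LANE,[.047,0,.026],28,1)))
print(sensors.get_obs()['joint_pos'])
im=viewer.snapshot("wrist")[:,:,::-1];cv2.imwrite("pics/w3.png",im)
E
```

```text
clock: 3.7
tool_pos: [0.4544, 0.149, 0.1885]
orientation: [177.9, 42.7, -141.3]
force: [0.3, 0.0, 0.8]
opening: 0.0875
gripper_force: 0.0
(array([0.0031, 0.0222, 0.0008]), array([ 2.01, -0.31, -0.11])) (array([0.0028, 0.018 , 0.1206]), array([ 2.01, -0.31, -0.11]))
[ 41.85198146 -15.56675182 -58.21238847   0.78339282  -4.62147519
 -93.12786705]
```

View pics/w3.png

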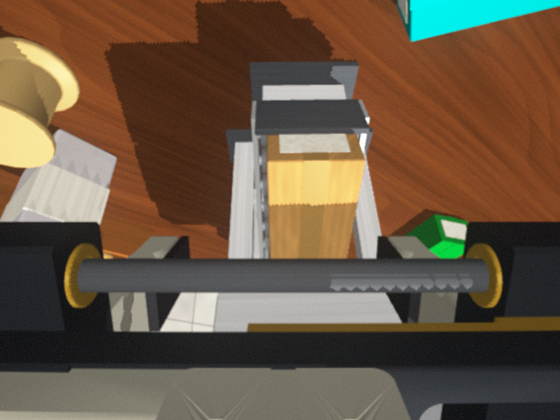

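The wrist view shows the carton between the fingers' lines at about x 265-362. The tool sits roughly 20 mm off sideways because j3 is at its limit. I'll reduce the lean to 25° and go in nearer.

```bash
python3 - <<'E'
from h import *
q,R=pose();
def pre(d,lean=25):
    t=np.radians(lean);return tgt(LANE,[.047-d*np.sin(t),0,.026+d*np.cos(t)],lean,1)
for d in (.085,):
    print(rel(q,R,*pre(d)),rel(*tgt(LANE,[-.009,0,.132],28,1),*pre(d)))
E
```

```text
(array([0.0002, 0.0205, 0.0356]), array([2.04, 2.68, 0.02])) (array([-0.0031, -0.    ,  0.035 ]), array([ 0.,  3., -0.]))
```

```bash
python3 -m pendant '[[1,[0,0.01,0.02],[1,1.5,0]],[1,[0,0.0205,0.0356],[2,2.7,0]],[1,[0,0.0205,0.0356],[2,2.7,0]],[1,[0,0.0205,0.0356],[2,2.7,0]],[1,[0,0.0205,0.0356],[2,2.7,0]]]'; python3 - <<'E'
from h import *
q,R=pose();
def pre(d,lean=25):
    t=np.radians(lean);return tgt(LANE,[.047-d*np.sin(t),0,.026+d*np.cos(t)],lean,1)
print(rel(q,R,*pre(.085)),rel(q,R,*pre(0)))
print(sensors.get_obs()['joint_pos'])
E
```

```text
clock: 4.17
tool_pos: [0.4705, 0.1697, 0.1661]
orientation: [178.0, 39.6, -141.0]
force: [-0.4, -0.4, 0.3]
opening: 0.0876
gripper_force: 0.0
(array([0.0032, 0.0161, 0.0019]), array([ 2.12, -0.37,  0.12])) (array([0.0027, 0.013 , 0.0869]), array([ 2.12, -0.37,  0.12]))
[ 42.40143014  -9.63556168 -58.23172845   5.82943791  -1.738655
 -98.47139127]
```

```bash
cat > k.py <<'E'
from h import *
from scipy.optimize import least_squares
D=[(20.593,.634,90,(.26376,-.62079,.2256)),(-4.2365,-13.0356,90,(.4307,.1499,.3499)),(-15.567,-58.212,47.3,(.4544,.149,.1885)),(-9.636,-58.232,50.4,(.4705,.1697,.1661))]
A=[];b=[]
s,c=lambda t:np.sin(np.radians(t)),lambda t:np.cos(np.radians(t))
for j2,j3,p,x in D:
    f=j2-j3;r=np.sqrt(x[0]**2+x[1]**2-.1913**2)
    A.append([1,s(j2),c(f),s(f),0,c(p)]);b.append(r);A.append([0,c(j2),-s(f),c(f),1,-s(p)]);b.append(x[2])
X,res,rk,sv=np.linalg.lstsq(np.array(A),np.array(b),rcond=None)
if __name__=="__main__":print(X,rk,sv,np.array(A)@X-b)
def ik(pt,pitch):
    r=np.sqrt(pt[0]**2+pt[1]**2-.1913**2)
    def F(q):
        f=q[0]-q[1];return [X[0]+X[1]*s(q[0])+X[2]*c(f)+X[3]*s(f)+X[5]*c(pitch)-r,X[1]*c(q[0])-X[2]*s(f)+X[3]*c(f)+X[4]-X[5]*s(pitch)-pt[2]]
    o=least_squares(F,[0,-40]);q=o.x
    return np.round([q[0],q[1],-(pitch-(q[0]-q[1])),o.cost*1e6],2)
E
python3 k.py; python3 - <<'E'
from k import *
for lean in(20,25,30):
    for g in((.047,0,.026),(.055,0,.026),(.047,0,.047),(.02,0,.047),(-.01,0,.047),(-.01,0,.1)):
        print(lean,g,ik(tgt(LANE,g,lean,1)[0],90-15-lean))
E
```

```text
[0.03868212 0.59057609 0.4189361  0.02414635 0.14712243 0.3498888 ] 6 [3.85974741 2.83038349 0.91607489 0.43236223 0.24741417 0.0627306 ] [ 0.00161694  0.00416661 -0.0012234  -0.00392657  0.00371085  0.00434753
 -0.00410438 -0.00458757]
20 (0.047, 0, 0.026) [  4.19 -56.28   5.47   0.  ]
20 (0.055, 0, 0.026) [  4.61 -55.26   4.87   0.  ]
20 (0.047, 0, 0.047) [  1.05 -54.95   1.     0.  ]
20 (0.02, 0, 0.047) [ -0.64 -58.26   2.62   0.  ]
20 (-0.01, 0, 0.047) [ -2.54 -61.89   4.35   0.  ]
20 (-0.01, 0, 0.1) [-10.98 -57.37  -8.61   0.  ]
25 (0.047, 0, 0.026) [  4.79 -60.28  15.07   0.  ]
25 (0.055, 0, 0.026) [  5.14 -59.25  14.39   0.  ]
25 (0.047, 0, 0.047) [  1.24 -58.92  10.16   0.  ]
25 (0.02, 0, 0.047) [ -0.27 -62.25  11.98   0.  ]
25 (-0.01, 0, 0.047) [ -1.95 -65.94  13.99   0.  ]
25 (-0.01, 0, 0.1) [-11.66 -61.16  -0.5    0.  ]
30 (0.047, 0, 0.026) [  6.4  -64.38  25.78   0.  ]
30 (0.055, 0, 0.026) [  6.63 -63.32  24.96   0.  ]
30 (0.047, 0, 0.047) [  2.33 -62.98  20.3    0.  ]
30 (0.02, 0, 0.047) [  1.13 -66.4   22.53   0.  ]
30 (-0.01, 0, 0.047) [ -0.1  -70.23  25.12   0.  ]
30 (-0.01, 0, 0.1) [-11.58 -65.12   8.53   0.  ]
```

```bash
python3 - <<'E'
from k import *
for lean in(10,12,15):
    for g in((.042,0,.026),(.042,0,.048),(.02,0,.048),(-.005,0,.048),(-.005,0,.1),(-.05,0,.1)):
        print(lean,g,ik(tgt(LANE,g,lean,1)[0],90-15-lean))
q,R=pose();t=np.radians(14)
print(rel(q,R,*tgt(LANE,[.042-.085*np.sin(t),0,.026+.085*np.cos(t)],14,1)))
E
```

```text
10 (0.042, 0, 0.026) [  4.82 -49.14 -11.04   0.  ]
10 (0.042, 0, 0.048) [  2.09 -47.83 -15.08   0.  ]
10 (0.02, 0, 0.048) [  0.6  -50.54 -13.86   0.  ]
10 (-0.005, 0, 0.048) [ -1.13 -53.58 -12.55   0.  ]
10 (-0.005, 0, 0.1) [ -7.68 -49.62 -23.06   0.  ]
10 (-0.05, 0, 0.1) [-11.79 -54.52 -22.27   0.  ]
12 (0.042, 0, 0.026) [  4.46 -50.67  -7.87   0.  ]
12 (0.042, 0, 0.048) [  1.63 -49.34 -12.03   0.  ]
12 (0.02, 0, 0.048) [  0.15 -52.04 -10.81   0.  ]
12 (-0.005, 0, 0.048) [ -1.57 -55.07  -9.5    0.  ]
12 (-0.005, 0, 0.1) [ -8.37 -51.03 -20.35   0.  ]
12 (-0.05, 0, 0.1) [-12.53 -55.87 -19.66   0.  ]
15 (0.042, 0, 0.026) [  4.08 -52.99  -2.93   0.  ]
15 (0.042, 0, 0.048) [  1.08 -51.63  -7.3    0.  ]
15 (0.02, 0, 0.048) [ -0.38 -54.31  -6.07   0.  ]
15 (-0.005, 0, 0.048) [ -2.07 -57.33  -4.74   0.  ]
15 (-0.005, 0, 0.1) [ -9.31 -53.17 -16.14   0.  ]
15 (-0.05, 0, 0.1) [-13.54 -57.95 -15.59   0.  ]
(array([-0.0049,  0.0162,  0.001 ]), array([ 2.1 , 10.63,  0.32]))
```

```bash
python3 - <<'E'
from k import *
q,R=pose();t=np.radians(11);d=.1
print(rel(q,R,*tgt(LANE,[.038-d*np.sin(t),0,.026+d*np.cos(t)],11,1)))
E
```

```text
(array([-0.0082,  0.0167, -0.0145]), array([ 2.1 , 13.63,  0.38]))
```

```bash
python3 -m pendant '[[1,[-0.004,0.008,-0.01],[1,7,0.2]],[1,[-0.0082,0.0167,-0.0145],[2.1,13.6,0.4]],[1,[-0.0082,0.0167,-0.0145],[2.1,13.6,0.4]],[1,[-0.0082,0.0167,-0.0145],[2.1,13.6,0.4]],[1,[-0.0082,0.0167,-0.0145],[2.1,13.6,0.4]],[1,[-0.0082,0.0167,-0.0145],[2.1,13.6,0.4]]]'; python3 - <<'E'
from k import *
q,R=pose();t=np.radians(11)
for d in(.1,0):print(rel(q,R,*tgt(LANE,[.038-d*np.sin(t),0,.026+d*np.cos(t)],11,1)))
print(sensors.get_obs()['joint_pos'])
E
```

```text
clock: 4.67
tool_pos: [0.4573, 0.1797, 0.1826]
orientation: [179.9, 26.1, -141.3]
force: [-0.3, -0.5, -0.4]
opening: 0.0875
gripper_force: 0.0
(array([-0.0008,  0.0001, -0.    ]), array([ 0.03,  0.11, -0.06]))
(array([-0.0006,  0.0001,  0.1   ]), array([ 0.03,  0.11, -0.06]))
[  47.25841492   -9.59878066  -48.68331411    8.63654067  -25.29863752
 -105.4822836 ]
```

```bash
python3 -m pendant '[[1,[0,0,0.02],[0,0,0]],[1,[0,0,0.04],[0,0,0]],[1,[0,0,0.06],[0,0,0]],[1,[0,0,0.075],[0,0,0]],[1,[0,0,0.09],[0,0,0]],[1,[-0.0006,0,0.1],[0,0,0]],[1,[-0.0006,0,0.1],[0,0,0]],[1,[-0.0006,0,0.1],[0,0,0]]]'; python3 - <<'E'
from k import *
q,R=pose()
print(rel(q,R,*tgt(LANE,[.038,0,.026],11,1)));print(sensors.get_obs()['joint_pos'])
k=3
im=viewer.snapshot("side")[:,:,::-1];c=cv2.resize(im[180:340,80:300],None,fx=k,fy=k);cv2.imwrite("pics/s4.png",c)
E
```

```text
clock: 5.33
tool_pos: [0.4929, 0.2061, 0.0939]
orientation: [179.8, 25.9, -141.3]
force: [0.4, -0.9, 0.2]
opening: 0.0878
gripper_force: 0.0
(array([0.0002, 0.0018, 0.0008]), array([ 0.11, -0.11, -0.11]))
[  41.81106652    3.73191502  -58.27535908   29.43160006   -2.44826981
 -122.23314365]
```

View pics/s4.png

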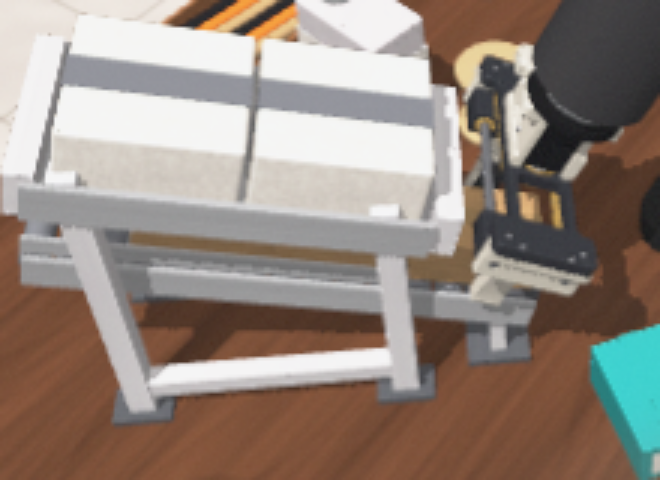

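The side view shows the fingers straddling the carton under the beam, clear of it.

I'll grip now and refine the arm model, since j3 is near its limit here.

```bash
python3 -m pendant '[[-1,[0,0.001,0],[0,0,0]],[-1,[0,0.002,0],[0,0,0]],[-1,[0,0.002,0],[0,0,0]],[-1,[0,0.002,0],[0,0,0]],[-1,[0,0.002,0],[0,0,0]],[-1,[0,0.002,0],[0,0,0]],[-1,[0,0.002,0],[0,0,0]],[-1,[0,0.002,0],[0,0,0]]]'; cat > k.py <<'E'
from h import *
from scipy.optimize import least_squares
D=[((-50.4718,20.593,.634,-.02,-70.138,-16.5),(.26376,-.62079,.2256)),((44.0291,-4.2365,-13.0356,.01,-81.19,-95.7),(.4307,.1499,.3499)),
((41.852,-15.567,-58.212,.783,-4.621,-93.128),(.4544,.149,.1885)),((42.401,-9.636,-58.232,5.829,-1.739,-98.47),(.4705,.1697,.1661)),
((47.258,-9.599,-48.683,8.637,-25.299,-105.48),(.4573,.1797,.1826)),((41.811,3.732,-58.275,29.43,-2.448,-122.23),(.4929,.2061,.0939))]
ry=lambda a:Ro.from_euler('y',a,degrees=True)
def rot(q,sg):  # forearm along x at zero; returns forearm rotation,tool z
    B=Ro.from_euler('z',q[0],degrees=True);S=B*ry(q[1]);F=B*ry(q[1]-q[2]);W=F*Ro.from_euler('x',sg*q[3],degrees=True)*ry(-q[4]);return B,S,F,W
def row(q,sg):
    B,S,F,W=rot(q,sg);e=np.eye(3)
    return np.c_[B.apply(e[0]),B.apply(e[1]),S.apply(e[2]),F.apply(e[0]),F.apply(e[2]),e[2],W.apply(e[0])]
def fit(sg):
    A=np.vstack([row(q,sg) for q,_ in D]);b=np.hstack([x for _,x in D]);X=np.linalg.lstsq(A,b,rcond=None)[0];return X,A@X-b
E
python3 - <<'E'
from k import *
np.set_printoptions(precision=4,suppress=True)
for sg in(1,-1):
    X,r=fit(sg);print(sg,X,r.reshape(-1,3)*1e3)
    for q,_ in D[-2:]:print(rot(q,sg)[3].apply([1,0,0]))
s=sensors.get_obs();print(s['joint_pos'],s['opening'],s['gripper_force']);q,R=pose();print(R.apply([0,0,1]))
E
```

```text
clock: 6.05
tool_pos: [0.4918, 0.2091, 0.0953]
orientation: [179.8, 26.0, -141.2]
force: [-7.3, -1.2, 6.5]
opening: 0.062
gripper_force: 30.0
1 [ 0.1466 -0.1958  0.536   0.296   0.1034 -0.0469  0.2099] [[ -2.2682  -3.9013  15.6134]
 [  3.9957  -2.0102 -15.1512]
 [ -1.4268  -5.8483   2.4047]
 [  3.8712  -0.8403   0.3566]
 [-22.3546  22.2614   4.2767]
 [  9.8058 -13.2812  -7.5002]]
[ 0.2484  0.3633 -0.8979]
[ 0.311   0.3064 -0.8997]
-1 [ 0.1345 -0.1892  0.5529  0.3083  0.0941 -0.0279  0.234 ] [[  4.3082  -1.2757  13.2911]
 [ -2.4113   0.8663 -14.5785]
 [ -3.6517   0.3605   4.7113]
 [  1.5464   4.1191   1.9932]
 [ -6.7763   6.871    3.2244]
 [  9.4291 -17.2639  -8.6415]]
[ 0.3426  0.2762 -0.8979]
[ 0.339   0.2751 -0.8997]
[  42.1661    3.57    -58.2703   29.534    -2.5514 -122.5264] 0.06201210292200777 29.974722862243652
[ 0.3389  0.2773 -0.899 ]
```

```bash
python3 - <<'E'
from k import *
import k
np.set_printoptions(precision=4,suppress=True)
r0=k.row
D.append(((42.1661,3.57,-58.2703,29.534,-2.5514,-122.5264),(.4918,.2091,.0953)))
k.row=lambda q,sg:np.c_[r0(q,sg),rot(q,sg)[3].apply([0,0,1])]
X,r=fit(-1);print(X,r.reshape(-1,3)*1e3)
k.row=lambda q,sg:np.c_[r0(q,sg),rot(q,sg)[3].apply([0,1,0])]
X,r=fit(-1);print(X,r.reshape(-1,3)*1e3)
k.row=lambda q,sg:np.c_[r0(q,sg),rot(q,sg)[3].apply([0,0,1]),(rot(q,sg)[2]*Ro.from_euler('x',-q[3],degrees=True)).apply([0,1,0])]
X,r=fit(-1);print(X,r.reshape(-1,3)*1e3)
p,R=pose();o,A=LANE
print("lane pos of grasp",A.T@(p+R.apply([0,0,-.0188])-o))
for v in([0,0,.022],[-.03,0,.024],[-.06,0,.026],[-.06,0,.08]):print(v,R.inv().apply(A@v))
E
```

```text
[ 0.1245 -0.1899  0.5371  0.2995  0.1087 -0.0512  0.2138  0.0178] [[  3.1226  -0.9732  12.0541]
 [ -0.1064   2.1079 -17.6955]
 [ -5.5472  -1.9396   9.7707]
 [ -0.3116   3.9876   6.1836]
 [ -7.5036  10.4994   6.8766]
 [  6.0116  -8.987   -8.3561]
 [  5.516   -9.4675  -8.8333]]
[-0.      0.0001  0.6015  0.4637 -0.0001  0.199   0.3781 -0.1918] [[ 0.0385  0.0155  0.0302]
 [ 0.1697 -0.1765 -0.0382]
 [-0.0182  0.0447  0.0311]
 [-0.0187  0.0206  0.0029]
 [-0.0506  0.0191  0.0045]
 [-0.0362  0.0408  0.0036]
 [-0.0244  0.0149 -0.0342]]
[ 0.      0.0002  0.6017  0.4638 -0.0003  0.1994  0.3783 -0.0001 -0.192 ] [[ 0.0566  0.0266  0.0305]
 [ 0.1457 -0.1706 -0.0111]
 [-0.0166  0.0715 -0.0076]
 [-0.0185  0.0306 -0.0218]
 [-0.0532  0.0011 -0.0155]
 [-0.0176  0.0188  0.0316]
 [-0.0049 -0.0067 -0.006 ]]
lane pos of grasp [0.0394 0.0011 0.0279]
[0, 0, 0.022] [-0.0042  0.0001 -0.0216]
[-0.03, 0, 0.024] [ 0.0249  0.0001 -0.0293]
[-0.06, 0, 0.026] [ 0.054   0.0001 -0.0369]
[-0.06, 0, 0.08] [ 0.0437  0.0003 -0.09  ]
```

The model now fits to 0.2 mm. I'll use it to check the draw-out and the flip.

```bash
cat > k.py <<'E'
from h import *
from scipy.optimize import least_squares
ry=lambda a:Ro.from_euler('y',a,degrees=True);rx=lambda a:Ro.from_euler('x',a,degrees=True)
LO=np.array([-176,-82,-58.2,-173.8,-174.7,-.2]);LO=np.array([-176,-82,-58.2,-173.8,-174.7,-173.6]);HI=np.array([176,121.7,71.7,95.4,-.2,173.6])
def fk(q,C=None):
    B=Ro.from_euler('z',q[0],degrees=True);S=B*ry(q[1]);F=B*ry(q[1]-q[2]);W=F*rx(-q[3])*ry(-q[4])
    p=np.array([0,0,.199])+S.apply([0,0,.6015])+F.apply([.4637,0,0])+W.apply([.3781,-.1918,0])
    return p,W*rx(-q[5])*CT
CT=Ro.identity()
p0,R0=fk([-50.472,20.546,.682,0,-70.136,-16.507]);CT=R0.inv()*Ro.from_euler('xyz',[180,0,-157],degrees=True)
def ik(p,R,q0):
    def E(q):
        a,b=fk(q);return np.r_[(a-p)*1e3,(R.inv()*b).as_rotvec(degrees=True)*3]
    o=least_squares(E,np.clip(q0,LO+.01,HI-.01),bounds=(LO,HI));e=E(o.x);return o.x,np.abs(e[:3]).max(),np.abs(e[3:]).max()/3
E
python3 - <<'E'
from k import *
np.set_printoptions(precision=1,suppress=True)
s=sensors.get_obs();q=s['joint_pos'];p,R=pose();a,b=fk(q);print((a-p)*1e3,(R.inv()*b).as_rotvec(degrees=True))
o,A=LANE
for name,seq in {"const":[(0,.01,0),(0,.022,0),(-.015,.023,0),(-.03,.024,0),(-.045,.025,0),(-.06,.026,0),(-.06,.06,0),(-.06,.1,0)],"unlean":[(0,.022,0),(-.015,.026,4),(-.03,.030,8),(-.045,.034,12),(-.06,.04,16),(-.06,.07,20),(-.06,.1,20)]}.items():
    qq=q
    for dx,dz,un in seq:
        qq,e1,e2=ik(p+A@[dx,0,dz],Ro.from_rotvec(A[:,1]*un,degrees=True)*R,qq);print(name,dx,dz,un,qq,e1,e2)
E
```

```text
[ 0.1  0.  -0. ] [0. 0. 0.]
const 0 0.01 0 [  44.8    2.4  -54.5   18.3   -7.7 -113.5] 1.6653345369377348e-13 2.2661452105427557e-14
const 0 0.022 0 [  45.5    0.9  -52.5   14.3  -11.1 -110.1] 2.220446049250313e-13 3.737151750719632e-14
const -0.015 0.023 0 [  45.6   -0.3  -54.8   16.   -10.  -111.8] 5.551115123125783e-14 2.0673605429512864e-14
const -0.03 0.024 0 [  45.5   -1.5  -57.2   17.9   -8.9 -113.8] 2.220446049250313e-13 3.021526947390341e-14
const -0.045 0.025 0 [  45.8   -2.6  -58.2   16.5   -9.1 -112.6] 0.14645727559753352 0.25357133371203455
const -0.06 0.026 0 [  46.1   -3.7  -58.2   12.7  -10.2 -109.1] 0.4297776284767352 0.7143728880718886
const -0.06 0.06 0 [  47.6   -8.9  -56.7   12.7  -16.8 -110.1] 2.220446049250313e-13 2.902256146835459e-14
const -0.06 0.1 0 [  48.5  -13.9  -52.7    9.3  -25.8 -107.1] 1.6653345369377348e-13 2.0673605429512864e-14
unlean 0 0.022 0 [  45.5    0.9  -52.5   14.3  -11.1 -110.1] 1.1102230246251565e-13 2.3854160110976374e-14
unlean -0.015 0.026 4 [  46.1    0.7  -48.3    7.6  -19.3 -103.9] 1.4016565685892601e-12 1.7055724479348105e-13
unlean -0.03 0.03 8 [  46.1    0.7  -45.5    4.6  -26.  -101.1] 6.467049118441537e-12 4.727099395325152e-13
unlean -0.045 0.034 12 [ 45.9   1.1 -43.2   2.8 -31.8 -99.3] 1.0824674490095276e-12 1.4630551534732177e-13
unlean -0.06 0.04 16 [ 45.8   1.4 -41.1   1.6 -37.5 -98.1] 1.1102230246251565e-13 3.081162347667781e-14
unlean -0.06 0.07 20 [ 45.4   0.7 -36.2   0.6 -47.1 -97. ] 1.942890293094024e-13 1.9381505090168296e-14
unlean -0.06 0.1 20 [ 45.6  -2.  -34.5   0.6 -51.5 -97.1] 3.3306690738754696e-13 3.279947015259251e-14
```

```bash
python3 - <<'E'
from k import *
p,R=pose();o,A=LANE
for dx,dz,un in [(0,.022,0),(-.015,.026,4),(-.03,.030,8),(-.045,.034,12),(-.06,.04,16),(-.07,.07,20),(-.08,.1,20)]:
    print(dx,dz,un,rel(p,R,p+A@[dx,0,dz],Ro.from_rotvec(A[:,1]*un,degrees=True)*R))
E
```

```text
0 0.022 0 (array([-0.0042,  0.0001, -0.0216]), array([0., 0., 0.]))
-0.015 0.026 4 (array([ 0.0098,  0.0001, -0.0284]), array([-0.  ,  4.  ,  0.02]))
-0.03 0.03 8 (array([ 0.0237,  0.0001, -0.0352]), array([-0.  ,  8.  ,  0.03]))
-0.045 0.034 12 (array([ 0.0377,  0.0002, -0.0419]), array([-0.  , 12.  ,  0.05]))
-0.06 0.04 16 (array([ 0.0513,  0.0002, -0.0507]), array([-0.  , 16.  ,  0.06]))
-0.07 0.07 20 (array([ 0.0554,  0.0003, -0.082 ]), array([-0.  , 20.  ,  0.08]))
-0.08 0.1 20 (array([ 0.0595,  0.0004, -0.1134]), array([-0.  , 20.  ,  0.08]))
```

```bash
python3 -m pendant '[[-1,[-0.001,0,-0.006],[0,0,0]],[-1,[-0.003,0,-0.014],[0,0,0]],[-1,[-0.0042,0,-0.0216],[0,0,0]],[-1,[-0.0042,0,-0.0216],[0,0,0]],[-1,[-0.0042,0,-0.0216],[0,0,0]]]'; python3 -m pendant '[[-1,[0.007,0,-0.0034],[0,2,0]],[-1,[0.014,0,-0.0068],[0,4,0]],[-1,[0.021,0,-0.0102],[0,6,0]],[-1,[0.028,0,-0.0136],[0,8,0]],[-1,[0.042,0,-0.0203],[0,12,0]],[-1,[0.0555,0,-0.029],[0,16,0]],[-1,[0.058,0,-0.045],[0,18,0]],[-1,[0.0596,0,-0.06],[0,20,0]],[-1,[0.062,0,-0.076],[0,20,0]],[-1,[0.064,0,-0.092],[0,20,0]]]'; python3 - <<'E'
from k import *
im=viewer.snapshot("side")[:,:,::-1];c=cv2.resize(im[150:330,80:320],None,fx=3,fy=3);cv2.imwrite("pics/s5.png",c)
o,A=LANE;p,R=pose();print(A.T@(p-o),sensors.get_obs()['joint_pos'])
E
```

```text
clock: 6.47
tool_pos: [0.4872, 0.205, 0.1157]
orientation: [179.8, 25.9, -141.3]
force: [-2.4, -1.4, -4.0]
opening: 0.0621
gripper_force: 30.0
clock: 7.3
tool_pos: [0.4122, 0.1435, 0.1706]
orientation: [179.9, 5.9, -141.2]
force: [-0.5, -0.1, -4.4]
opening: 0.0618
gripper_force: 30.0
[-0.03704646 -0.00027983  0.11148467] [ 45.83762253  -3.86277615 -36.82533963   0.79739766 -51.02085622
 -97.51691466]
```

View pics/s5.png

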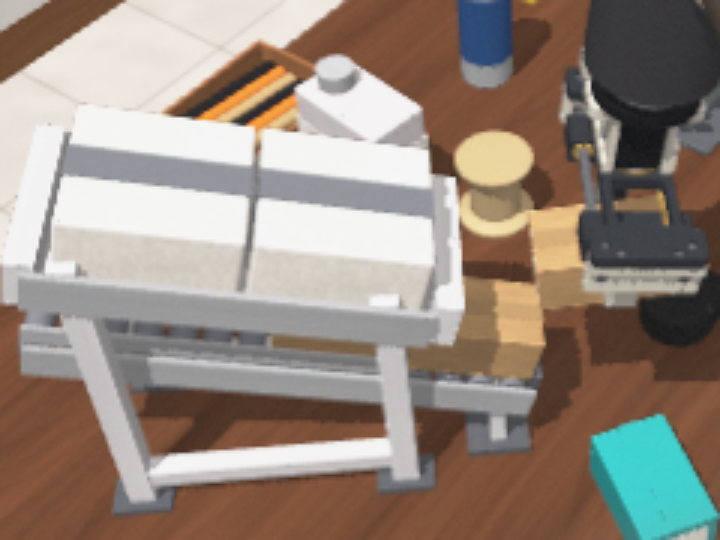

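The side view shows carton 1 held and clear of the rack. Carton 2 is down at the stop, with its front end at about (540,330) in the crop.

```bash
cat >> k.py <<'E'
def place(Pg,Eg,center,cl=(.050,0,.022)):
    "tool pose putting the carton (grasped at TCP Pg, euler Eg in lane) at center in STAND, turned half round"
    o,A=LANE;Rg=Ro.from_euler('xyz',Eg,degrees=True);c=Rg.inv().apply(o+A@np.array(cl)-np.array(Pg))
    so,S=STAND;Rc=Ro.from_matrix(S@np.diag([-1,-1,1]));R=Rc*Ro.from_matrix(A).inv()*Rg
    return so+S@np.array(center)-R.apply(c),R
G1=((.4918,.2091,.0953),(179.8,26.0,-141.2))
E
python3 - <<'E'
from k import *
np.set_printoptions(precision=1,suppress=True)
from scipy.spatial.transform import Slerp
p,R=pose();q=sensors.get_obs()['joint_pos']
pb,Rb=place(*G1,(.062,0,.13))
rv=(R.inv()*Rb).as_rotvec();print(np.degrees(rv))
Rm=R*Ro.from_rotvec(rv*.48);pm=np.array([.5,-.03,.29])
print(rel(p,R,pm,Rm));print(rel(pm,Rm,pb,Rb),pb,Rb.as_euler('xyz',degrees=True))
for f in np.linspace(0.1,1,10):
    pt=p+(pm-p)*f/.5 if f<=.5 else pm+(pb-pm)*(f-.5)/.5
    q,e1,e2=ik(pt,R*Ro.from_rotvec(rv*f),q);print(q,e1,e2)
for c in((.062,0,.032),(.05,0,.022)):
    q,e1,e2=ik(*place(*G1,c),q);print(q,e1,e2)
E
```

```text
[   3.7    6.7 -143.1]
(array([ 0. , -0.2, -0.1]), array([  1.8,   3.2, -68.7]))
(array([0.2, 0. , 0.1]), array([  1.9,   3.5, -74.4])) [ 0.6 -0.2  0.2] [179.8  -9.    1.8]
[ 40.3  -4.1 -33.5   0.6 -55.2 -77.5] 1.249000902703301e-13 2.5084140241698596e-14
[ 34.9  -3.9 -30.1   0.7 -58.8 -57.9] 2.498001805406602e-13 2.54009533056725e-14
[ 29.9  -3.5 -26.7   1.  -62.  -38.6] 1.3877787807814457e-13 9.342879376799079e-15
[ 25.   -2.8 -23.1   1.3 -64.8 -19.6] 2.220446049250313e-13 1.3914926731402885e-14
[ 20.3  -1.9 -19.4   1.6 -67.3  -0.6] 2.220446049250313e-13 2.532019703446346e-14
[ 15.5  -0.2 -20.3   1.8 -64.   18.3] 2.220446049250313e-13 4.373262687012335e-15
[ 10.7   1.8 -20.9   1.7 -60.7  37.4] 1.1102230246251565e-13 3.16813063973905e-14
[  5.9   4.1 -20.9   1.3 -57.6  56.7] 8.049116928532385e-13 7.725269144273493e-14
[  1.1   6.8 -20.2   0.5 -54.7  76.1] 7.993605777301127e-12 1.6318233362583756e-12
[ -3.6   9.7 -18.9  -0.8 -52.4  95.8] 2.498001805406602e-13 3.012267153792574e-14
[ -3.2  17.7 -21.7  -0.9 -41.6  95.7] 1.3877787807814457e-13 3.0215075348251456e-14
[ -3.3  18.1 -23.4  -0.9 -39.6  95.8] 1.3877787807814457e-13 1.3369821900741903e-14
```

```bash
python3 - <<'E'
from k import *
p,R=pose();pb,Rb=place(*G1,(.062,0,.13));rv=(R.inv()*Rb).as_rotvec()
print(rel(p,R,np.array([.5,-.03,.29]),R*Ro.from_rotvec(rv*.48)))
E
```

```text
(array([ 0.0271, -0.1898, -0.1208]), array([  1.75,   3.2 , -68.71]))
```

Raise first, then swing.

```bash
python3 -m pendant '[[-1,[0,0,-0.04],[0,0,0]],[-1,[0,0,-0.08],[0,0,-6]],[-1,[0.01,-0.03,-0.12],[0,0,-13]],[-1,[0.02,-0.06,-0.12],[0.5,1,-20]],[-1,[0.027,-0.09,-0.12],[1,1.5,-27]],[-1,[0.027,-0.12,-0.12],[1,2,-34]],[-1,[0.027,-0.15,-0.12],[1,2,-41]],[-1,[0.027,-0.17,-0.12],[1.5,2,-48]],[-1,[0.027,-0.19,-0.12],[1.5,2.5,-55]],[-1,[0.027,-0.19,-0.12],[1.5,3,-62]]]'; python3 - <<'E'
from k import *
p,R=pose();print(rel(p,R,*place(*G1,(.062,0,.13))))
E
```

```text
clock: 8.18
tool_pos: [0.5027, -0.0317, 0.2851]
orientation: [-175.2, 0.1, -82.5]
force: [-0.0, 0.2, -3.8]
opening: 0.062
gripper_force: 30.0
(array([ 0.1959, -0.0177,  0.0926]), array([  2.45,   3.98, -84.25]))
```

```bash
python3 -m pendant '[[-1,[0.02,0,0],[0,0,-7]],[-1,[0.04,0,0],[0,0.5,-14]],[-1,[0.06,-0.005,0],[0.5,1,-21]],[-1,[0.08,-0.01,0],[1,1,-28]],[-1,[0.1,-0.01,0],[1,1.5,-35]],[-1,[0.12,-0.012,0],[1.5,2,-42]],[-1,[0.14,-0.014,0],[1.5,2,-49]],[-1,[0.16,-0.015,0],[2,2.5,-56]],[-1,[0.18,-0.017,0],[2,3,-63]],[-1,[0.196,-0.0177,0.02],[2,3.5,-70]]]'; python3 - <<'E'
from k import *
p,R=pose();print(rel(p,R,*place(*G1,(.062,0,.13))))
E
```

```text
clock: 9.02
tool_pos: [0.5475, -0.2234, 0.27]
orientation: [-178.6, -8.7, -12.5]
force: [1.3, 0.1, -3.6]
opening: 0.062
gripper_force: 30.0
(array([-0.0056, -0.0004,  0.0761]), array([  0.57,   0.18, -14.1 ]))
```

```bash
python3 -m pendant '[[-1,[-0.005,0,0],[0.3,0.1,-7]],[-1,[-0.0056,0,0.02],[0.5,0.2,-14]],[-1,[-0.0056,0,0.04],[0.6,0.2,-14.1]],[-1,[-0.0056,0,0.06],[0.6,0.2,-14.1]],[-1,[-0.0056,-0.0004,0.076],[0.6,0.2,-14.1]],[-1,[-0.0056,-0.0004,0.076],[0.6,0.2,-14.1]],[-1,[-0.0056,-0.0004,0.076],[0.6,0.2,-14.1]]]'; python3 - <<'E'
from k import *
p,R=pose()
for c in((.062,0,.13),(.062,0,.06),(.062,0,.028),(.05,0,.028)):print(rel(p,R,*place(*G1,c)))
im=viewer.snapshot("side")[:,:,::-1];cv2.imwrite("pics/s6.png",cv2.resize(im[80:230,200:420],None,fx=3.5,fy=3.5,interpolation=cv2.INTER_CUBIC))
E
```

```text
clock: 9.6
tool_pos: [0.5504, -0.2198, 0.19]
orientation: [-179.9, -8.5, 1.4]
force: [0.4, 0.4, -3.5]
opening: 0.0617
gripper_force: 30.0
(array([ 0.0038,  0.0027, -0.0035]), array([-0.21,  0.48, -0.35]))
(array([0.0178, 0.0026, 0.0651]), array([-0.21,  0.48, -0.35]))
(array([0.0241, 0.0026, 0.0964]), array([-0.21,  0.48, -0.35]))
(array([0.0124, 0.0027, 0.0988]), array([-0.21,  0.48, -0.35]))
```

View pics/s6.png

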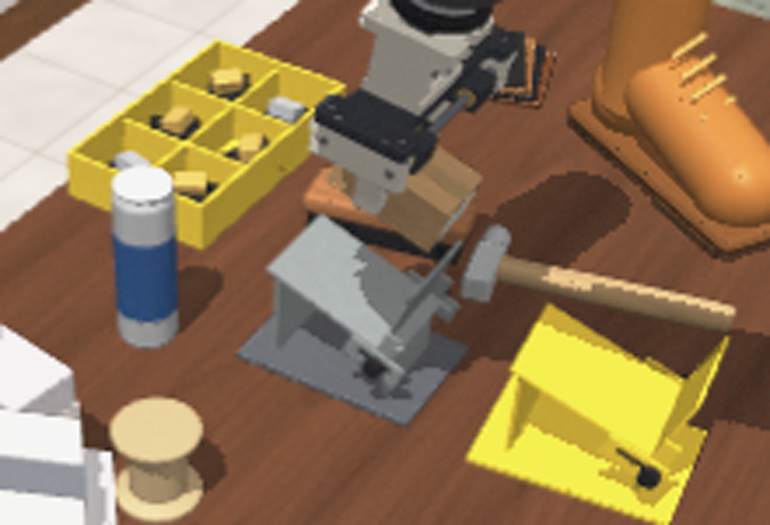

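The side view shows carton 1 above the grey stand, parallel to its base and square over it.

```bash
python3 -m pendant '[[-1,[0.008,0.0026,0.02],[-0.2,0.5,-0.3]],[-1,[0.012,0.0026,0.035],[-0.2,0.5,-0.3]],[-1,[0.015,0.0026,0.05],[-0.2,0.5,-0.3]],[-1,[0.018,0.0026,0.065],[-0.2,0.5,-0.3]],[-1,[0.02,0.0026,0.075],[-0.2,0.5,-0.3]],[-1,[0.022,0.0026,0.085],[-0.2,0.5,-0.3]],[-1,[0.0235,0.0026,0.093],[-0.2,0.5,-0.3]],[-1,[0.0235,0.0026,0.093],[-0.2,0.5,-0.3]],[-1,[0.0235,0.0026,0.093],[-0.2,0.5,-0.3]]]'; python3 - <<'E'
from k import *
p,R=pose()
for c in((.062,0,.028),(.052,0,.028),(.048,0,.028)):print(rel(p,R,*place(*G1,c)))
so,S=STAND;print("1mm -x:",R.inv().apply(S@[-.001,0,0]),"1mm -z",R.inv().apply(S@[0,0,-.001]))
E
```

```text
clock: 10.4
tool_pos: [0.5886, -0.2209, 0.1034]
orientation: [179.8, -9.2, 1.8]
force: [-0.1, -0.7, -3.9]
opening: 0.062
gripper_force: 30.0
(array([-0.0009,  0.0004,  0.0052]), array([-0.03, -0.2 ,  0.  ]))
(array([-0.0107,  0.0004,  0.0071]), array([-0.03, -0.2 ,  0.  ]))
(array([-0.0146,  0.0004,  0.0078]), array([-0.03, -0.2 ,  0.  ]))
1mm -x: [-9.82276294e-04 -6.11990484e-07  1.87437742e-04] 1mm -z [ 1.87438736e-04 -2.98022280e-06  9.82271774e-04]
```

```bash
python3 -m pendant '[[-1,[-0.002,0,0.004],[0,0,0]],[-1,[-0.005,0,0.0055],[0,-0.1,0]],[-1,[-0.007,0.0004,0.0063],[0,-0.2,0]],[-1,[-0.0087,0.0004,0.0067],[0,-0.2,0]],[-1,[-0.0087,0.0004,0.0067],[0,-0.2,0]]]'; python3 -m pendant '[[-1,[-0.0005,0,0.0001],[0,0,0]],[-1,[-0.001,0,0.0002],[0,0,0]],[-1,[-0.0015,0,0.0003],[0,0,0]],[-1,[-0.002,0,0.0004],[0,0,0]]]'; python3 - <<'E'
from k import *
p,R=pose()
print(rel(p,R,*place(*G1,(.052,0,.028))))
E
```

```text
clock: 10.82
tool_pos: [0.5805, -0.2215, 0.0955]
orientation: [179.8, -9.0, 1.8]
force: [0.5, -0.2, -4.0]
opening: 0.0622
gripper_force: 30.0
clock: 11.15
tool_pos: [0.5791, -0.2216, 0.0948]
orientation: [179.8, -9.0, 1.8]
force: [-0.9, 0.9, -3.6]
opening: 0.0618
gripper_force: 30.0
(array([0.    , 0.0001, 0.    ]), array([-0.03, -0.03, -0.01]))
```

No contact yet at x≈52. Creeping on.

```bash
python3 -m pendant '[[-1,[-0.0005,0,0.0001],[0,0,0]],[-1,[-0.001,0,0.0002],[0,0,0]],[-1,[-0.001,0,0.0002],[0,0,0]]]'; python3 -m pendant '[[-1,[-0.0005,0,0.0001],[0,0,0]],[-1,[-0.001,0,0.0002],[0,0,0]],[-1,[-0.001,0,0.0002],[0,0,0]]]'; python3 -m pendant '[[-1,[-0.0005,0,0.0001],[0,0,0]],[-1,[-0.001,0,0.0002],[0,0,0]],[-1,[-0.001,0,0.0002],[0,0,0]]]'
```

```text
clock: 11.4
tool_pos: [0.578, -0.2216, 0.0943]
orientation: [179.8, -9.0, 1.8]
force: [0.1, -0.2, -4.8]
opening: 0.0618
gripper_force: 30.0
clock: 11.65
tool_pos: [0.5775, -0.2216, 0.0942]
orientation: [179.8, -9.1, 1.8]
force: [1.0, 0.7, -3.4]
opening: 0.0617
gripper_force: 30.0
clock: 11.9
tool_pos: [0.5774, -0.2216, 0.0943]
orientation: [179.8, -9.2, 1.8]
force: [4.0, 1.7, -3.5]
opening: 0.0621
gripper_force: 30.0
```

Backstop felt at x ≈ 50 mm with about 4 N. Now I'll lower the carton onto the base.

```bash
python3 -m pendant '[[-1,[0,0,0],[0,0,0]],[-1,[0.0003,0,0.001],[0,0,0]],[-1,[0.0006,0,0.002],[0,0,0]],[-1,[0.0009,0,0.003],[0,0,0]],[-1,[0.001,0,0.004],[0,0,0]],[-1,[0.001,0,0.004],[0,0,0]]]'; python3 -m pendant '[[-1,[0.0001,0,0.0005],[0,0,0]],[-1,[0.0002,0,0.001],[0,0,0]],[-1,[0.0002,0,0.001],[0,0,0]]]';python3 -m pendant '[[-1,[0.0001,0,0.0005],[0,0,0]],[-1,[0.0002,0,0.001],[0,0,0]],[-1,[0.0002,0,0.001],[0,0,0]]]'; python3 - <<'E'
from k import *
p,R=pose()
print(rel(p,R,*place(*G1,(.05,0,.022))))
E
```

```text
clock: 12.4
tool_pos: [0.5789, -0.2218, 0.0903]
orientation: [179.8, -9.1, 1.8]
force: [5.4, 0.7, 1.1]
opening: 0.0619
gripper_force: 30.0
clock: 12.65
tool_pos: [0.5792, -0.2218, 0.0895]
orientation: [179.8, -9.1, 1.8]
force: [4.7, 0.1, 2.6]
opening: 0.0622
gripper_force: 30.0
clock: 12.9
tool_pos: [0.5794, -0.2218, 0.0889]
orientation: [179.8, -9.1, 1.8]
force: [3.4, 0.1, 5.2]
opening: 0.0617
gripper_force: 30.0
(array([-0.0001, -0.0002,  0.0004]), array([-0.  , -0.12,  0.01]))
```

It bears on the base with a net ~9 N. Release and retreat along the tool axis.

```bash
python3 -m pendant '[[1,[0,0,0],[0,0,0]],[1,[0,0,0],[0,0,0]],[1,[0,0,0],[0,0,0]],[1,[0,0,0],[0,0,0]],[1,[0,0,0],[0,0,0]],[1,[0,0,0],[0,0,0]]]'; python3 -m pendant '[[1,[0,0,-0.01],[0,0,0]],[1,[0,0,-0.03],[0,0,0]],[1,[0,0,-0.07],[0,0,0]],[1,[0,0,-0.11],[0,0,0]],[1,[0,0,-0.15],[0,0,0]],[1,[0,0,-0.19],[0,0,0]],[1,[0,0,-0.2],[0,0,0]],[1,[0,0,-0.2],[0,0,0]]]'; python3 - <<'E'
from k import *
p,R=pose();t=np.radians(11);d=.1
cv2.imwrite("pics/s7.png",viewer.snapshot("side")[:,:,::-1]);cv2.imwrite("pics/t7.png",viewer.snapshot("top")[:,:,::-1])
pm,Rm=np.array([.42,.13,.3]),Ro.from_euler('xyz',[180,0,-141.2],degrees=True)
print(rel(p,R,pm,Rm));print(sensors.get_obs()['joint_pos'])
E
```

```text
clock: 13.4
tool_pos: [0.5781, -0.2216, 0.0876]
orientation: [179.8, -9.0, 1.8]
force: [-0.2, 0.7, 1.6]
opening: 0.087
gripper_force: 0.0
clock: 14.07
tool_pos: [0.5484, -0.2225, 0.2915]
orientation: [179.7, -9.5, 1.8]
force: [0.3, -0.4, -0.4]
opening: 0.0874
gripper_force: 0.0
(array([-0.1141, -0.3563, -0.0294]), array([-11.74,  -4.31, 142.58]))
[ -3.58929261   5.47271432 -11.50564436  -0.77347735 -63.92890593
  95.64419463]
```

```bash
python3 -m pendant '[[1,[-0.01,-0.01,-0.01],[0,0,7]],[1,[-0.02,-0.03,-0.02],[0,0,14]],[1,[-0.03,-0.06,-0.03],[0,0,21]],[1,[-0.04,-0.09,-0.03],[-1,0,28]],[1,[-0.05,-0.12,-0.03],[-2,0,35]],[1,[-0.06,-0.15,-0.03],[-3,-1,42]],[1,[-0.07,-0.18,-0.03],[-4,-1,49]],[1,[-0.08,-0.21,-0.03],[-5,-1,56]],[1,[-0.09,-0.24,-0.03],[-6,-2,63]],[1,[-0.1,-0.27,-0.03],[-7,-2,70]]]'; python3 - <<'E'
from k import *
p,R=pose();t=np.radians(11);d=.12
print(p,rel(p,R,*tgt(LANE,[.038-d*np.sin(t),0,.026+d*np.cos(t)],11,1)))
print(rel(p,R,np.array([.43,.14,.3]),Ro.from_euler('xyz',[180,0,-141.2],degrees=True)),sensors.get_obs()['joint_pos'])
E
```

```text
clock: 15.0
tool_pos: [0.4373, 0.0376, 0.2979]
orientation: [-177.7, -6.0, -57.9]
force: [1.3, 0.1, -0.0]
opening: 0.0875
gripper_force: 0.0
[0.43732236 0.03760044 0.2979332 ] (array([-0.1184, -0.0808,  0.0885]), array([ 12.81, -24.36,  83.39]))
(array([-0.0899, -0.0487, -0.0095]), array([-6.22, -3.19, 83.34])) [ 36.64573257  -8.31512483 -26.03408447   6.4886629  -70.54886785
  -6.48471053]
```

```bash
python3 -m pendant '[[1,[-0.01,-0.005,-0.01],[-0.5,-0.3,7]],[1,[-0.02,-0.01,-0.01],[-1,-0.6,14]],[1,[-0.03,-0.015,-0.01],[-1.5,-1,21]],[1,[-0.04,-0.02,-0.01],[-2,-1,28]],[1,[-0.05,-0.025,-0.01],[-3,-1.5,35]],[1,[-0.06,-0.03,-0.01],[-3,-2,42]],[1,[-0.07,-0.035,-0.01],[-4,-2,49]],[1,[-0.08,-0.04,-0.01],[-5,-2.5,56]],[1,[-0.09,-0.045,-0.01],[-5,-3,63]],[1,[-0.09,-0.0487,-0.01],[-5.5,-3,70]]]'; python3 - <<'E'
from k import *
p,R=pose();t=np.radians(11);d=.12
print(p,rel(p,R,*tgt(LANE,[.038-d*np.sin(t),0,.026+d*np.cos(t)],11,1)),sensors.get_obs()['joint_pos'])
# check carton 1 on the stand in the top view
im=viewer.snapshot("top")[:,:,::-1];cv2.imwrite("pics/t8.png",im)
h=cv2.cvtColor(im,cv2.COLOR_BGR2HSV);m=cv2.inRange(h,(8,70,110),(25,190,255));m[:160]=0;m[245:]=0;m[:,:355]=0;m[:,418:]=0
m=cv2.morphologyEx(m,cv2.MORPH_OPEN,np.ones((3,3)))
c=max(cv2.findContours(m,0,2)[0],key=cv2.contourArea);r=cv2.minAreaRect(c);print(r,cv2.boundingRect(c))
so,S=STAND;P=viewer.camera_params("top")
for y in(.031,-.031):
    for x in(0,.1):
        w=so+S@[x,y,.044];E=P['extrinsics'];q=E[:3,:3]@w+E[:3,3];print("expected px",P['cx']+P['fx']*q[0]/-q[2],P['cy']-P['fy']*q[1]/-q[2])
E
```

```text
clock: 15.83
tool_pos: [0.4301, 0.14, 0.3002]
orientation: [-179.5, -0.5, -127.9]
force: [-0.2, -0.1, 0.9]
opening: 0.0877
gripper_force: 0.0
[0.43009488 0.14000378 0.30020841] (array([-0.041 ,  0.0058,  0.0989]), array([  2.46, -26.34,  13.2 ])) [ 43.65443282  -3.50827319 -18.89188069   0.59814754 -75.05386821
 -81.71335242]
((386.0, 193.5), (67.0, 62.0), 90.0) (355, 160, 63, 68)
expected px 377.7073270361658 224.10919343298534
expected px 379.71981049421015 188.86943603956416
expected px 400.0955060941701 223.76996714758334
expected px 402.6760257412814 188.52514098278016
```

```bash
python3 -m pendant '[[1,[-0.005,0.001,0.01],[0.4,-4,2]],[1,[-0.01,0.002,0.02],[0.8,-8,4]],[1,[-0.02,0.003,0.04],[1.2,-13,6.5]],[1,[-0.03,0.004,0.06],[1.6,-17,8.5]],[1,[-0.035,0.005,0.08],[2,-22,11]],[1,[-0.041,0.0058,0.0989],[2.5,-26.3,13.2]],[1,[-0.041,0.0058,0.0989],[2.5,-26.3,13.2]],[1,[-0.041,0.0058,0.0989],[2.5,-26.3,13.2]],[1,[-0.041,0.0058,0.0989],[2.5,-26.3,13.2]]]'; python3 - <<'E'
from k import *
p,R=pose();t=np.radians(11)
for d in(.12,0):print(rel(p,R,*tgt(LANE,[.038-d*np.sin(t),0,.026+d*np.cos(t)],11,1)))
a=cv2.imread("pics/t8.png");np.set_printoptions(linewidth=200)
print("row206",[tuple(map(int,v)) for v in a[206,368:410:1,::-1]])
print("col390",[tuple(map(int,v)) for v in a[176:236:1,390,::-1]])
# carton at the stop
b=viewer.snapshot("top")[:,:,::-1];cv2.imwrite("pics/t9.png",b)
E
```

```text
clock: 16.63
tool_pos: [0.4521, 0.1743, 0.2032]
orientation: [-179.8, 26.0, -140.6]
force: [0.7, 0.1, 0.0]
opening: 0.0876
gripper_force: 0.0
(array([0.0017, 0.0011, 0.0018]), array([0.02, 0.03, 0.51]))
(array([0.0017, 0.0011, 0.1218]), array([0.02, 0.03, 0.51]))
row206 [(110, 113, 117), (116, 118, 121), (155, 158, 156), (166, 169, 167), (168, 171, 168), (168, 173, 170), (167, 171, 168), (164, 167, 163), (138, 126, 111), (126, 102, 72), (126, 100, 65), (132, 105, 70), (196, 162, 112), (204, 169, 116), (212, 177, 124), (212, 177, 124), (210, 174, 121), (207, 172, 119), (206, 171, 120), (205, 171, 118), (200, 168, 117), (197, 166, 116), (197, 166, 116), (197, 166, 117), (198, 167, 116), (199, 168, 118), (206, 172, 121), (209, 173, 121), (207, 172, 120), (206, 170, 119), (204, 169, 119), (204, 170, 118), (206, 171, 121), (191, 156, 107), (113, 82, 54), (86, 55, 35), (85, 50, 34), (82, 49, 33), (83, 52, 34), (84, 52, 34), (83, 48, 31), (84, 50, 32)]
col390 [(123, 84, 61), (123, 111, 110), (119, 120, 124), (132, 137, 137), (156, 161, 157), (165, 170, 166), (166, 170, 166), (164, 169, 165)
[... 170 characters left out ...]
, (197, 165, 116), (197, 166, 117), (196, 165, 115), (197, 167, 117), (197, 166, 116), (197, 167, 117), (198, 168, 118), (197, 167, 117), (196, 165, 115), (197, 166, 117), (196, 166, 116), (197, 166, 115), (197, 166, 116), (197, 166, 117), (198, 166, 116), (196, 165, 115), (197, 167, 117), (197, 166, 117), (197, 166, 115), (197, 165, 115), (197, 166, 116), (198, 166, 116), (198, 167, 117), (197, 167, 117), (197, 166, 117), (198, 167, 118), (197, 166, 116), (198, 168, 117), (195, 165, 116), (175, 149, 107), (121, 113, 100), (107, 109, 107), (131, 135, 132), (126, 130, 130), (112, 116, 119), (108, 114, 118), (105, 108, 113), (81, 81, 86), (71, 70, 73), (71, 53, 43), (72, 44, 28), (74, 42, 31)]
```

Carton 1's top face is at cols 379–401.5, rows 188–223.5, within a pixel of where it should be. Now carton 2.

```bash
python3 -m pendant '[[1,[0.0017,0.0011,0.01],[0,0,0.5]],[1,[0.0017,0.0011,0.03],[0,0,0.5]],[1,[0.0017,0.0011,0.05],[0,0,0.5]],[1,[0.0017,0.0011,0.07],[0,0,0.5]],[1,[0.001,0.0011,0.09],[0,0,0.5]],[1,[0.0005,0.0011,0.105],[0,0,0.5]],[1,[0.0002,0.0011,0.12],[0,0,0.5]],[1,[0.0002,0.0011,0.12],[0,0,0.5]],[1,[0.0002,0.0011,0.12],[0,0,0.5]]]'; python3 - <<'E'
from k import *
p,R=pose();o,A=LANE
print(A.T@(p+R.apply([0,0,-.0188])-o),rel(p,R,*tgt(LANE,[.039,0,.028],11,1)),sensors.get_obs()['joint_pos'])
E
```

```text
clock: 17.43
tool_pos: [0.494, 0.207, 0.0953]
orientation: [179.9, 25.9, -141.4]
force: [0.3, -1.3, 0.6]
opening: 0.0876
gripper_force: 0.0
[ 0.03978131 -0.00181731  0.02790528] (array([ 0.0007,  0.0018, -0.0002]), array([ 0.04, -0.07, -0.18])) [  41.98403701    3.67129569  -57.99820595   29.07690764   -2.78413947
 -122.09339923]
```

```bash
python3 -m pendant '[[1,[0,0.001,0],[0,0,0]],[1,[0,0.0015,0],[0,0,0]],[-1,[0,0.0015,0],[0,0,0]],[-1,[0,0.0015,0],[0,0,0]],[-1,[0,0.0015,0],[0,0,0]],[-1,[0,0.0015,0],[0,0,0]],[-1,[0,0.0015,0],[0,0,0]],[-1,[0,0.0015,0],[0,0,0]],[-1,[0,0.0015,0],[0,0,0]]]'; python3 - <<'E'
from k import *
p,R=pose();o,A=LANE
print(p.round(4).tolist(),R.as_euler('xyz',degrees=True).round(2).tolist(),A.T@(p+R.apply([0,0,-.0188])-o))
E
```

```text
clock: 18.18
tool_pos: [0.4917, 0.2089, 0.0961]
orientation: [179.7, 26.0, -141.4]
force: [-5.2, -0.7, 6.1]
opening: 0.0619
gripper_force: 30.0
[0.4917, 0.2089, 0.0961] [179.71, 26.04, -141.37] [0.03936356 0.00101291 0.02882333]
```

```bash
python3 -m pendant '[[-1,[-0.001,0,-0.006],[0,0,0]],[-1,[-0.003,0,-0.014],[0,0,0]],[-1,[-0.0042,0,-0.0216],[0,0,0]],[-1,[-0.0042,0,-0.0216],[0,0,0]],[-1,[-0.0042,0,-0.0216],[0,0,0]]]'; python3 -m pendant '[[-1,[0.007,0,-0.0034],[0,2,0]],[-1,[0.014,0,-0.0068],[0,4,0]],[-1,[0.021,0,-0.0102],[0,6,0]],[-1,[0.028,0,-0.0136],[0,8,0]],[-1,[0.042,0,-0.0203],[0,12,0]],[-1,[0.0555,0,-0.029],[0,16,0]],[-1,[0.058,0,-0.045],[0,18,0]],[-1,[0.0596,0,-0.06],[0,20,0]],[-1,[0.062,0,-0.076],[0,20,0]],[-1,[0.064,0,-0.092],[0,20,0]]]'; python3 -m pendant '[[-1,[0,0,-0.04],[0,0,0]],[-1,[0,0,-0.08],[0,0,-6]],[-1,[0.01,-0.03,-0.12],[0,0,-13]],[-1,[0.02,-0.06,-0.12],[0.5,1,-20]],[-1,[0.027,-0.09,-0.12],[1,1.5,-27]],[-1,[0.027,-0.12,-0.12],[1,2,-34]],[-1,[0.027,-0.15,-0.12],[1,2,-41]],[-1,[0.027,-0.17,-0.12],[1.5,2,-48]],[-1,[0.027,-0.19,-0.12],[1.5,2.5,-55]],[-1,[0.027,-0.19,-0.12],[1.5,3,-62]]]'; echo 'G2=((.4917,.2089,.0961),(179.71,26.04,-141.37))'>>k.py; python3 - <<'E'
from k import *
p,R=pose();print(rel(p,R,*place(*G2,(.062,0,.16))))
im=viewer.snapshot("top")[:,:,::-1];cv2.imwrite("pics/t10.png",im)
print([tuple(map(int,v)) for v in cv2.imread("pics/t10.png")[232:256:2,237,::-1]],[tuple(map(int,v)) for v in cv2.imread("pics/top0.png")[232:256:2,237,::-1]])
E
```

```text
clock: 18.6
tool_pos: [0.4868, 0.2047, 0.1166]
orientation: [179.7, 26.0, -141.4]
force: [-1.3, -1.7, -3.0]
opening: 0.0618
gripper_force: 29.9
clock: 19.43
tool_pos: [0.4112, 0.1428, 0.1711]
orientation: [179.8, 5.9, -141.4]
force: [0.1, -0.1, -4.4]
opening: 0.0618
gripper_force: 29.9
clock: 20.27
tool_pos: [0.5012, -0.0328, 0.2855]
orientation: [-175.2, 0.2, -82.7]
force: [0.6, -0.5, -2.8]
opening: 0.0618
gripper_force: 29.9
(array([ 0.1938, -0.0121,  0.0632]), array([  2.43,   4.01, -84.33]))
[(154, 126, 85), (195, 165, 116), (194, 164, 115), (195, 165, 116), (204, 171, 119), (204, 169, 116), (202, 167, 116), (125, 99, 72), (82, 67, 60), (93, 77, 67), (96, 81, 67), (101, 85, 72)] [(151, 123, 83), (194, 163, 113), (195, 164, 116), (199, 167, 117), (205, 170, 117), (204, 169, 117), (203, 167, 115), (204, 169, 117), (192, 154, 106), (130, 84, 54), (130, 82, 51), (125, 78, 50)]
```

```bash
python3 -m pendant '[[-1,[0.02,0,0],[0,0,-7]],[-1,[0.04,0,0],[0,0.5,-14]],[-1,[0.06,-0.005,0],[0.5,1,-21]],[-1,[0.08,-0.01,0],[1,1,-28]],[-1,[0.1,-0.01,0],[1,1.5,-35]],[-1,[0.12,-0.012,0],[1.5,2,-42]],[-1,[0.14,-0.012,0],[1.5,2,-49]],[-1,[0.16,-0.012,0],[2,2.5,-56]],[-1,[0.18,-0.012,0],[2,3,-63]],[-1,[0.194,-0.012,0.01],[2,3.5,-70]]]'; python3 - <<'E'
from k import *
p,R=pose();print(rel(p,R,*place(*G2,(.062,0,.16))))
b=viewer.snapshot("top")[:,:,::-1]
for a in(b,cv2.imread("pics/top0.png"),cv2.imread("pics/t8.png"),cv2.imread("pics/t10.png")):print([int(v) for v in a[238:256,237,2]],[int(v) for v in a[236:250,245,2]])
E
```

```text
clock: 21.15
tool_pos: [0.5372, -0.2225, 0.278]
orientation: [-178.4, -8.4, -12.9]
force: [-0.3, 0.3, -2.9]
opening: 0.0619
gripper_force: 29.9
(array([-0.0023,  0.0004,  0.0553]), array([  0.45,   0.37, -14.36]))
[195, 198, 204, 205, 206, 204, 203, 205, 204, 204, 192, 159, 130, 128, 131, 126, 126, 123] [207, 208, 208, 206, 199, 192, 178, 139, 99, 83, 77, 83, 106, 116]
[199, 203, 205, 206, 204, 203, 203, 203, 204, 201, 192, 157, 130, 128, 130, 125, 125, 126] [205, 208, 208, 205, 198, 194, 182, 143, 98, 81, 80, 84, 106, 116]
[78, 77, 81, 82, 79, 78, 82, 81, 84, 82, 81, 81, 87, 89, 91, 90, 89, 91] [127, 131, 130, 105, 78, 77, 76, 76, 78, 75, 80, 80, 79, 75]
[195, 199, 204, 206, 204, 205, 202, 190, 125, 81, 82, 85, 93, 96, 96, 100, 101, 103] [207, 209, 210, 206, 198, 193, 177, 134, 90, 81, 87, 90, 92, 94]
```

Carton 3 is at the stop, with the same edge pixels as carton 1 had at the start. Moving on to the placing.

```bash
python3 -m pendant '[[-1,[-0.002,0,0],[0.3,0.1,-7]],[-1,[-0.0023,0,0.02],[0.5,0.3,-14]],[-1,[-0.0023,0,0.04],[0.5,0.4,-14.4]],[-1,[-0.0023,0.0004,0.055],[0.5,0.4,-14.4]],[-1,[-0.0023,0.0004,0.055],[0.5,0.4,-14.4]],[-1,[-0.0023,0.0004,0.055],[0.5,0.4,-14.4]],[-1,[-0.0023,0.0004,0.055],[0.5,0.4,-14.4]]]'; python3 - <<'E'
from k import *
p,R=pose()
for c in((.062,0,.16),(.062,0,.1),(.062,0,.077)):print(rel(p,R,*place(*G2,c)))
E
```

```text
clock: 21.78
tool_pos: [0.5427, -0.2207, 0.2231]
orientation: [180.0, -8.9, 1.5]
force: [0.6, -0.2, -3.0]
opening: 0.0618
gripper_force: 29.9
(array([0.0004, 0.0019, 0.0002]), array([-0.13,  0.06, -0.13]))
(array([0.0119, 0.0018, 0.0591]), array([-0.13,  0.06, -0.13]))
(array([0.0163, 0.0017, 0.0816]), array([-0.13,  0.06, -0.13]))
```

```bash
python3 -m pendant '[[-1,[0.004,0.0018,0.02],[-0.1,0.1,-0.1]],[-1,[0.008,0.0018,0.04],[-0.1,0.1,-0.1]],[-1,[0.011,0.0018,0.055],[-0.1,0.1,-0.1]],[-1,[0.0135,0.0018,0.067],[-0.1,0.1,-0.1]],[-1,[0.0155,0.0017,0.077],[-0.1,0.1,-0.1]],[-1,[0.0163,0.0017,0.0816],[-0.1,0.1,-0.1]],[-1,[0.0163,0.0017,0.0816],[-0.1,0.1,-0.1]],[-1,[0.0163,0.0017,0.0816],[-0.1,0.1,-0.1]],[-1,[0.0163,0.0017,0.0816],[-0.1,0.1,-0.1]]]'; python3 - <<'E'
from k import *
p,R=pose()
for c in((.062,0,.077),(.054,0,.071)):print(rel(p,R,*place(*G2,c)))
E
```

```text
clock: 22.53
tool_pos: [0.5715, -0.2216, 0.1454]
orientation: [179.9, -9.1, 1.7]
force: [0.1, 0.5, -2.9]
opening: 0.0617
gripper_force: 29.9
(array([-0.0001,  0.0001,  0.0004]), array([-0.05, -0.1 ,  0.04]))
(array([-0.0068,  0.0001,  0.0079]), array([-0.05, -0.1 ,  0.04]))
```

```bash
python3 -m pendant '[[-1,[-0.001,0,0.003],[0,0,0]],[-1,[-0.003,0,0.006],[0,0,0]],[-1,[-0.005,0,0.0076],[0,-0.1,0]],[-1,[-0.0068,0,0.0079],[0,-0.1,0]],[-1,[-0.0068,0,0.0079],[0,-0.1,0]]]'; python3 -m pendant '[[-1,[-0.0005,0,0.0001],[0,0,0]],[-1,[-0.001,0,0.0002],[0,0,0]],[-1,[-0.0015,0,0.0003],[0,0,0]],[-1,[-0.002,0,0.0004],[0,0,0]],[-1,[-0.002,0,0.0004],[0,0,0]]]';  python3 -m pendant '[[-1,[-0.0005,0,0.0001],[0,0,0]],[-1,[-0.001,0,0.0002],[0,0,0]],[-1,[-0.001,0,0.0002],[0,0,0]]]'; python3 -m pendant '[[-1,[-0.0005,0,0.0001],[0,0,0]],[-1,[-0.001,0,0.0002],[0,0,0]],[-1,[-0.001,0,0.0002],[0,0,0]]]';  python3 - <<'E'
from k import *
p,R=pose()
print(rel(p,R,*place(*G2,(.05,0,.071))))
E
```

```text
clock: 22.95
tool_pos: [0.565, -0.2217, 0.1353]
orientation: [179.9, -8.9, 1.7]
force: [-0.8, -0.5, -3.9]
opening: 0.0619
gripper_force: 29.9
clock: 23.37
tool_pos: [0.5636, -0.2217, 0.1348]
orientation: [179.9, -8.9, 1.7]
force: [-0.4, 0.2, -3.9]
opening: 0.0615
gripper_force: 29.9
clock: 23.62
tool_pos: [0.563, -0.2218, 0.1347]
orientation: [179.9, -8.9, 1.7]
force: [1.0, -0.6, -3.0]
opening: 0.0618
gripper_force: 29.9
clock: 23.87
tool_pos: [0.5629, -0.2218, 0.1348]
orientation: [179.9, -9.0, 1.7]
force: [4.4, 0.7, -2.1]
opening: 0.0616
gripper_force: 29.9
(array([-0.0006,  0.0002, -0.0005]), array([-0.05, -0.06,  0.04]))
```

Contact with about 4 N. Lowering onto carton 1.

```bash
python3 -m pendant '[[-1,[0,0,0],[0,0,0]],[-1,[0.0003,0,0.001],[0,0,0]],[-1,[0.0006,0,0.002],[0,0,0]],[-1,[0.0009,0,0.003],[0,0,0]],[-1,[0.001,0,0.004],[0,0,0]],[-1,[0.001,0,0.004],[0,0,0]]]'; python3 -m pendant '[[-1,[0.0001,0,0.0005],[0,0,0]],[-1,[0.0002,0,0.001],[0,0,0]],[-1,[0.0002,0,0.001],[0,0,0]]]'; python3 - <<'E'
from k import *
p,R=pose()
print(rel(p,R,*place(*G2,(.05,0,.066))))
E
```

```text
clock: 24.37
tool_pos: [0.5641, -0.2219, 0.1312]
orientation: [179.8, -9.0, 1.7]
force: [2.0, 1.3, 4.5]
opening: 0.062
gripper_force: 29.9
clock: 24.62
tool_pos: [0.5642, -0.2219, 0.1311]
orientation: [179.8, -9.0, 1.7]
force: [-2.2, 2.3, 12.8]
opening: 0.0622
gripper_force: 30.0
(array([-0.0003,  0.0001,  0.0005]), array([-0.03, -0.02,  0.07]))
```

```bash
python3 -m pendant '[[-1,[-0.0001,0,-0.0005],[0,0,0]],[-1,[-0.0003,0,-0.001],[0,0,0]],[-1,[-0.0003,0,-0.001],[0,0,0]]]'; python3 -m pendant '[[1,[0,0,0],[0,0,0]],[1,[0,0,0],[0,0,0]],[1,[0,0,0],[0,0,0]],[1,[0,0,0],[0,0,0]],[1,[0,0,0],[0,0,0]],[1,[0,0,0],[0,0,0]]]'; python3 -m pendant '[[1,[0,0,-0.01],[0,0,0]],[1,[0,0,-0.03],[0,0,0]],[1,[0,0,-0.06],[0,0,0]],[1,[0,0,-0.1],[0,0,0]],[1,[0,0,-0.13],[0,0,0]],[1,[0,0,-0.16],[0,0,0]],[1,[-0.04,0,-0.18],[0,0,0]],[1,[-0.08,0,-0.18],[0,0,0]],[1,[-0.1,0,-0.18],[0,0,0]],[1,[-0.1,0,-0.18],[0,0,0]]]'; python3 - <<'E'
from k import *
t=viewer.snapshot("top")[:,:,::-1];s=viewer.snapshot("side")[:,:,::-1]
cv2.imwrite("pics/f.png",np.hstack([cv2.resize(s[120:220,255:355],(395,395),interpolation=2),cv2.resize(t[155:255,335:435],(395,395),interpolation=2)]))
so,S=STAND;P=viewer.camera_params("top");E=P['extrinsics']
for y in(.031,-.031):
    for x in(0,.1):
        w=so+S@[x,y,.088];q=E[:3,:3]@w+E[:3,3];print("expected px",P['cx']+P['fx']*q[0]/-q[2],P['cy']-P['fy']*q[1]/-q[2])
print([int(v) for v in t[205,368:410,2]],[int(v) for v in t[176:236,390,2]])
E
```

```text
clock: 24.87
tool_pos: [0.5641, -0.2219, 0.1311]
orientation: [179.8, -9.0, 1.7]
force: [2.9, 1.0, 5.3]
opening: 0.0616
gripper_force: 30.0
clock: 25.37
tool_pos: [0.5628, -0.2217, 0.1299]
orientation: [179.9, -8.8, 1.7]
force: [0.4, 0.3, 0.1]
opening: 0.0868
gripper_force: 0.0
clock: 26.2
tool_pos: [0.4327, -0.2249, 0.294]
orientation: [179.9, -9.0, 1.6]
force: [0.1, -0.1, -0.7]
opening: 0.088
gripper_force: 0.0
expected px 381.62457753577553 229.22135127480107
expected px 383.8195359688583 192.7308358409566
expected px 404.8699461232204 228.86861060285855
expected px 407.67786637602825 192.37260124602025
[112, 119, 151, 165, 168, 167, 170, 164, 140, 128, 124, 112, 123, 127, 127, 141, 200, 206, 208, 209, 209, 207, 204, 207, 200, 198, 197, 197, 197, 197, 199, 208, 208, 206, 207, 209, 211, 210, 192, 130, 88, 85] [123, 122, 119, 135, 157, 166, 167, 165, 157, 159, 167, 157, 139, 161, 172, 174, 184, 204, 208, 207, 209, 207, 207, 208, 207, 207, 208, 206, 206, 204, 205, 204, 204, 204, 204, 205, 206, 206, 209, 209, 210, 212, 215, 217, 218, 216, 216, 214, 212, 211, 210, 206, 177, 128, 113, 113, 112, 105, 113, 116]
```

View pics/f.png

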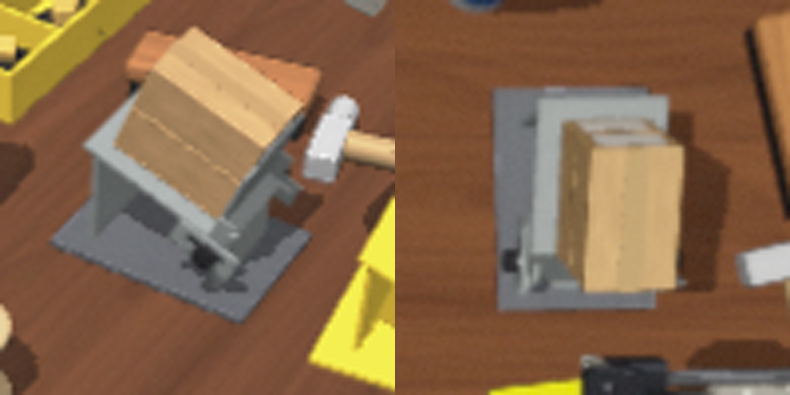

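The picture shows both cartons stacked squarely against the backstop. The upper carton's top face is at cols ~384–407 and rows ~192–228, as expected. The gripper is clear.

```bash
python3 -c "
from plant import workorder
print(workorder.close_job())"
```

```text
the job is handed in; nothing more can be done
None
```

I handed the job in at about 26 s: both cartons are stacked squarely on the grey stand against the backstop and the third is at the lane stop. The final pictures agree to within about a pixel, but no verdict was returned.

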